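Clear the sanding board and show the primed bracket to the inspection camera

ROBOT

A 7-joint arm with a two-finger parallel gripper is mounted at the origin on the work surface. World frame = base frame: x ahead of the robot, y to its left, z up, the work surface at z = 0. Lengths are in m, angles in rad, forces in N, time in s.
With the tool pointing down it reaches from about 0.4 to 0.85 m from the base axis. Payload 4.5 kg.
Tool frame: the origin (TCP) lies at the very end of the fingers, on their centre line; the grasp point (between the pads) lies bot.grasp_offset behind it (bot.grasp_offset is the distance from the TCP to the grasp point, in m); x points along the fingers, y is the direction in which the jaws open and shut, and the axes are right-handed (so a half turn about x gives the same grasp; the last joint's range is limited). The gripper opens to 85 mm and grips with 20 to 120 N. Pads are 22 mm wide; open, the fingers measure 114 mm over their backs; the gripper's body (76 mm by 85 mm) begins 54 mm behind the grasp point. The pads swing forward as they close: fully open they stand 13 mm farther back than shut.
Start: joints at [0.034, 0.689, -0.195, 1.565, 0.157, 0.902, -0.215], TCP at [0.625, 0, 0.231] pointing down, gripper open.
Joint ranges: [-3.01, 3.01], [-0.46, 2.08], [-1.47, 1.51], [0.13, 2.56], [-1, 4.14], [0.04, 2.09], [-2.66, 2.66]. Speed limits (rad/s): [2.57, 2.57, 3.14, 3.14, 3.14, 3.14, 3.14].

INTERFACE

Orientations are given as a unit quaternion [x, y, z, w].
In Python, from cell import sensors, optics, job, bot gives the robot as it stands. The module is installed in compiled form; this text tells all that it offers.
- The arm moves only by the tool apply_moves, never from a script. Its argument "series" is text: rows parted by semicolons, each of 7 numbers parted by spaces: the turn, a rotation vector about the tool's x, y, z in degrees, then the shift along the tool's x, y, z in cm, then the finger opening in cm, from 0 to 8.54. In form: ax ay az x y z grip; .... A call has 1 to 12 rows; each row is the pose to reach, as a shift and turn from the pose commanded when the call began, along the tool's axes at that moment; what a row does not reach only later rows make up. A row lasts 1/12 s, in which the tool goes at most 41.7 mm and 7.16 degrees, less where a joint would pass 70% of its speed; a pose out of reach is approached as far as the arm can. A call with a gripper value outside its range is refused whole. The fingers move at their own pace and stop on an object; the grip force is fixed at half the most. Time passes only in rows, so rows that repeat a pose let the fingers close. It gives the time, the measured TCP pose, the force and the opening at its end, in the units of the state.
- sensors.observe(): the state, without advancing time (a new reading comes with each control period).
- optics.read_camera(name): name is "scene" or "side" or "wrist"; returns a dict with "img" (480x640x3 uint8, red, green, blue), "depth" (480x640 float32, m along the optical axis (not along the pixel's ray), 0 where there is no reading), "intrinsics" (3x3 intrinsics, pixels), "D" ([k1, k2, p1, p2, k3] as OpenCV has them; the pictures are not rectified), "rvec" (rotation vector, rad) and "tvec" (3), from world to camera coordinates, as OpenCV has them; the wrist camera has in their place "T_tool_cam" (4x4, takes a point from camera to tool coordinates, whose origin is the TCP and whose axes are the tool frame's). Camera axes: x right, y down, z forward; pixel columns grow to the right and rows downward; lengths in m; the calibration is good to about 2 mm. A picture is of the moment at which its call begins: read the wrist's pose just before it.
- job.sign_off(): hands the job in, once; it reports no verdict.
The state is a dict: "t": time; "joints": joint angles; "qd": joint speeds; "tau": joint torques, N m; "ee_pos": TCP position; "eef_rot": TCP orientation; "wrist_force": force on the tool from outside, world axes, zero at the start; "ft_torque": the same for the moment, N m; "width": opening from 0.0 (shut) to 1.0 (fully open).
Only numpy, scipy, OpenCV 4.12 (cv2) and the standard library are available. Lean on these libraries where they do the work, as an engineer would, in place of code of your own. Each camera call takes 0.05 s, during which the arm holds its last target.

TASK

With the sanding block, wipe the three chips of dried filler off the sanding board into the catch tray along its side, never touching them with the fingers, then set the block back flat on the bench and let go. Only then lift the bracket (the wider plate, with two round bosses on its back) out of its slot and hold it upright in front of the inspection camera, flat face square to the lens, centred on the lens axis and with the plate's centre 12 cm from the lens. Finish while holding it still there; leave the plain blank and everything else alone.

Things in the scene. Friction and masses are not known exactly. Their poses are not given: they have to be found in the camera images.
- board: Fixed plywood sanding board, 220 (x) by 260 (y) by 30 mm thick. Origin: centre of its underside, on the bench; z up. The chips start on its top within x +-70 and y -100 to -30 mm of the origin. Two slots at x +-55, y +95 mm, 19 mm wide in y, lie between wooden rails 96 mm long, 10 mm thick, 18 mm above the board's top; the bracket stands in one, the blank in the other.
- tray (a point): Catch tray fixed along the board's -y edge, so that chips pushed over that edge drop into it: low, of aluminium, inside 234 (x) by 97 mm (y). The point is the centre of its floor, 180 mm to -y of the board's origin and 3 mm above the bench; rim 20 mm above the bench; axes as the board's.
- block_mid (a point): Wooden sanding block, 0.25 kg, lying loose and flat on the bench beyond the tray's -y side. Base 130 (x) by 56 (y) by 20 mm; on it a grip ridge 80 (x) by 24 mm (y), from 20 to 60 mm above the underside. Point on the block's axis, 30 mm above its underside; x along the block, z up.
- chip_a_mid (a point): Flat pale chip of dried filler, about 22 by 16 by 8 mm, 12 g, lying loose on the board. Point at its centre.
- chip_b_mid (a point): A second chip like chip_a. Point at its centre.
- chip_c_mid (a point): A third chip like chip_a. Point at its centre.
- bracket_mid (a point): Grey primed bracket, about 0.26 kg, standing loose in a slot, underside on the board's top: a plate 90 wide (x), 16 thick (y), 70 mm tall (z, up). Point at the plate's centre, 35 mm above its underside. The flat face looks to +y; two round bosses 16 mm across stand out 14 mm from the back (-y) at x +-32 mm, 3 mm above centre. Grip it across the 16 mm at mid top.
- blank_mid (a point): Plain grey primed blank in the other slot, 60 wide (x) by 16 thick (y) by 70 mm tall, without bosses. Point at its centre. Leave it.
- lens (a point): Centre of the front glass of the inspection camera, a grey box 52 mm wide and 44 mm high with a short black lens tube 38 mm across, on a fixed stand at the left. Its height (200 to 270 mm) and direction vary. It looks level along -y of this frame; z up. Its post, 20 mm thick and 324 mm high, stands 84 mm behind this point.
- tape_roll: Bystander: roll of tape, 84 mm across, 25 mm high, right of the tray. Origin at its underside.
- can: Bystander: closed can, 66 mm across, 85 mm high, beyond the board. Origin at its underside.
- mix_cup: Bystander: white mixing cup, 72 mm across, 70 mm high, beyond the board. Origin at its underside.
- screwdriver: Bystander: screwdriver lying near the left front. Origin at its underside.
- wrench: Bystander: wrench lying to the right of the block. Origin at its underside.
- disc_stack: Bystander: stack of brown sanding discs, 100 mm across, 20 mm high, beyond the board on the left. Origin at its underside.
- collar: Bystander: steel collar, 40 mm across, 20 mm high, left of the board near the robot. Origin at its underside.

How it is judged:
By the outcome, as a careful person would: the job done as asked, in the order asked, and still so for the second after the job is handed in, while the arm keeps its last pose, push and grip.
It also fails if it takes over 61 s, if anything falls off the work surface, if the arm or the gripper's body presses on something with over 40 N, if the wrist force passes 120 N, or if a joint passes its speed limit or range.

## Working session

There is one attempt and no reset: what is moved stays moved. The work goes in short steps, Python scripts to look and compute and a tool call to move; the robot and the scene stay as the last step left them, time stands still between calls to the robot, and variables do not carry over. Pictures are saved under pics/ and viewed, and the job is handed in when it is done.

Besides the shell and the picture viewer there is one more tool, called after "Request:" by a JSON object that holds its "fn" and its "kwargs", one argument or row to a line. apply_moves: Moves the arm, as the interface text tells. Its arguments: {"type":"object","properties":{"series":{"type":"string"}},"required":["series"]}

```bash
mkdir -p pics; ls; cat > h.py <<'E'
import numpy as np, cv2
from scipy.spatial.transform import Rotation as R
from cell import sensors, optics, job, bot
def cam(n):
    s=sensors.observe(); c=optics.read_camera(n)
    if n=='wrist':
        T=np.eye(4); T[:3,:3]=R.from_quat(s['eef_rot']).as_matrix(); T[:3,3]=s['ee_pos']; c['Twc']=T@np.array(c['T_tool_cam'])
    else:
        M=np.eye(4); M[:3,:3]=cv2.Rodrigues(np.array(c['rvec'],float))[0]; M[:3,3]=np.ravel(c['tvec']); c['Twc']=np.linalg.inv(M)
    return c
def save(c,n): cv2.imwrite('pics/'+n+'.png',c['img'][:,:,::-1])
def rays(c,uv):
    uv=np.array(uv,float).reshape(-1,1,2)
    p=cv2.undistortPoints(uv,np.array(c['intrinsics']),np.array(c['D'])).reshape(-1,2)
    return np.c_[p,np.ones(len(p))]
def onz(c,uv,z):
    d=rays(c,uv)@c['Twc'][:3,:3].T; o=c['Twc'][:3,3]
    return o+d*((z-o[2])/d[:,2])[:,None]
def cloud(c):
    v,u=np.mgrid[0:480,0:640]
    P=rays(c,np.c_[u.ravel(),v.ravel()])*c['depth'].ravel()[:,None]
    W=P@c['Twc'][:3,:3].T+c['Twc'][:3,3]; W[c['depth'].ravel()<=0]=np.nan
    return W.reshape(480,640,3)
E
python3 - <<'E'
from h import *
s=sensors.observe(); print(s, bot.grasp_offset)
for n in ['scene','side','wrist']:
    c=cam(n); save(c,n+'0'); np.savez('/tmp/'+n+'0.npz',**c); print(n,c['Twc'].round(3).tolist(), c['intrinsics'],c['D'])
E
```

```text
pics
{'t': 0.0, 'joints': array([ 0.03381116,  0.68997895, -0.19450947,  1.56636992,  0.15730862,
        0.90250471, -0.21509689]), 'qd': array([ 0.00059174, -0.00071034,  0.00130685,  0.00065364,  0.00210343,
        0.00032189,  0.00126821]), 'tau': array([ 1.13546095e-03, -5.39627159e+01, -1.26661520e+00, -1.58547074e+01,
        9.07521317e-03,  9.41080711e-03,  5.53111545e-05]), 'ee_pos': array([ 6.24336701e-01, -6.39420619e-05,  2.30480185e-01]), 'eef_rot': array([-0.49947686, -0.50044878,  0.50048201, -0.49959149]), 'wrist_force': array([0.16390291, 0.48694827, 0.25445199]), 'ft_torque': array([0.00288748, 0.01483265, 0.03290583]), 'width': 1.001580408511881} 0.0187
scene [[-0.8, 0.515, -0.308, 0.959], [0.6, 0.677, -0.426, 0.437], [-0.011, -0.526, -0.851, 1.236], [0.0, 0.0, 0.0, 1.0]] [[562.34273894   0.         311.91617783]
 [  0.         562.34273894 239.56058775]
 [  0.           0.           1.        ]] [-0.00478834  0.          0.          0.          0.        ]
side [[-0.993, -0.099, 0.06, 0.497], [-0.115, 0.756, -0.645, 0.676], [0.019, -0.647, -0.762, 1.06], [0.0, 0.0, 0.0, 1.0]] [[512.61868125   0.         328.43006535]
 [  0.         512.61868125 242.17895595]
 [  0.           0.           1.        ]] [-0.01250692  0.          0.          0.          0.        ]
wrist [[1.0, -0.001, -0.002, 0.624], [-0.001, -0.947, -0.321, 0.083], [-0.002, 0.321, -0.947, 0.374], [0.0, 0.0, 0.0, 1.0]] [[337.74861725   0.         319.47246703]
 [  0.         337.74861725 242.72523329]
 [  0.           0.           1.        ]] [-0.00672949  0.          0.          0.          0.        ]
```

View pics/scene0.png

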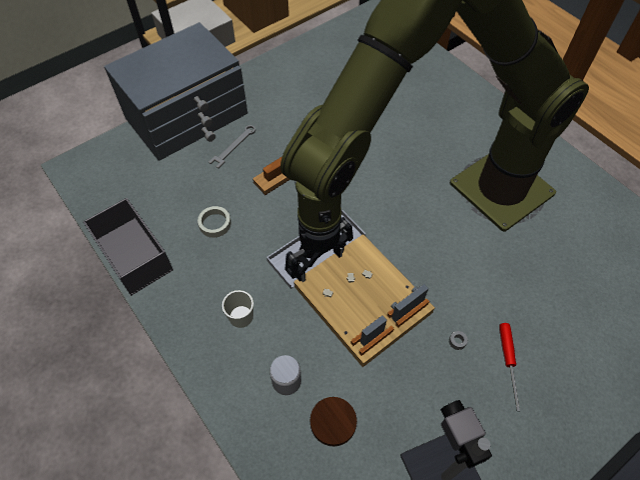

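View pics/side0.png

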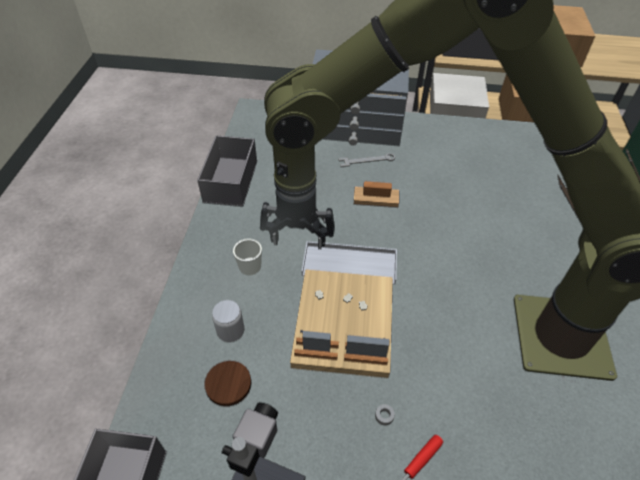

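View pics/wrist0.png

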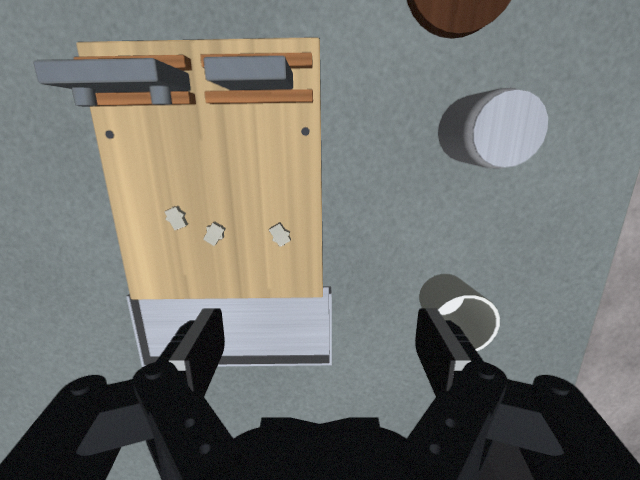

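The wrist view shows the board, with the bracket at left (about 110,72) and the blank at (245,70). The chips are at (176,218), (214,234) and (280,234). The side view shows the block at (377,193) and the camera at (252,430). Next I'll measure these.

```bash
python3 - <<'E'
from h import *
L=lambda n:dict(np.load('/tmp/'+n+'0.npz'))
for n in ['wrist','side','scene']:
    c=L(n); W=cloud(c); z=W[...,2]
    print(n)
    im=c['img'].astype(int); wood=(im[...,0]-im[...,2]>35)
    m=wood&(abs(z-.03)<.006)&(abs(W[...,0]-.52)<.3)&(W[...,1]>-.2)
    m=cv2.morphologyEx(m.astype(np.uint8),cv2.MORPH_OPEN,np.ones((3,3)))
    nl,lab,st,ce=cv2.connectedComponentsWithStats(m); 
    k=1+st[1:,4].argmax(); 
    P=W[lab==k]; r=cv2.minAreaRect(P[:,:2].astype(np.float32)); print(' board',r,np.nanmedian(P[:,2]),len(P))
    # chips
    ch=(z>.031)&(z<.05)&(im.min(-1)>130)&(abs(W[...,0]-.5)<.2)&(W[...,1]>-.02)&(W[...,1]<.35)
    nl,lab,st,ce=cv2.connectedComponentsWithStats(ch.astype(np.uint8))
    for i in range(1,nl):
        if st[i,4]>25: print(' chip',ce[i].round(1),onz(c,ce[i],.036).round(4),W[lab==i].mean(0).round(4),st[i,4])
    # plates
    pl=(z>.06)&(z<.115)&(W[...,1]>.15)&(W[...,1]<.4)&(abs(W[...,0]-.5)<.18)&(im.max(-1)<140)
    nl,lab,st,ce=cv2.connectedComponentsWithStats(pl.astype(np.uint8))
    for i in range(1,nl):
        if st[i,4]>60:
            P=W[lab==i]; print(' plate',ce[i].round(0),P.min(0).round(3),P.max(0).round(3)); T=P[P[:,2]>.096]; print('   top',len(T),cv2.minAreaRect(T[:,:2].astype(np.float32)) if len(T)>5 else '')
c=L('side');W=cloud(c)
for (u0,u1,v0,v1,name) in [(345,410,175,212,'block'),(225,285,395,475,'lens')]:
    P=W[v0:v1,u0:u1].reshape(-1,3); P=P[np.isfinite(P[:,0])]
    if name=='block':
        for a,b in [(.012,.03),(.05,.07)]:
            Q=P[(P[:,2]>a)&(P[:,2]<b)]; print(name,len(Q),cv2.minAreaRect(Q[:,:2].astype(np.float32)),np.median(Q[:,2]))
    else:
        Q=P[P[:,2]>.12]; print(name,Q.min(0),Q.max(0))
for n,b in [('side',(195,300,385,479)),('scene',(420,510,380,479))]:
    c=L(n); im=c['img'][b[2]:b[3],b[0]:b[1],::-1]; cv2.imwrite('pics/lens_%s.png'%n,cv2.resize(im,None,fx=6,fy=6,interpolation=cv2.INTER_CUBIC))
E
```

```text
wrist
 board ((0.5145138502120972, 0.02945132553577423), (0.21961544454097748, 0.25963345170021057), 0.7332470417022705) 0.03032700973625513 44781
 chip [174.6 218. ] [[ 0.4735 -0.0045  0.036 ]] [ 0.4744 -0.004   0.0382] 298
 chip [214.1 229. ] [[ 0.5131 -0.0164  0.036 ]] [ 0.5138 -0.0157  0.0382] 122
 chip [277.3 229.6] [[ 0.579 -0.017  0.036]] [ 0.5793 -0.0164  0.0382] 110
side
 board ((0.5153524875640869, 0.029132269322872162), (0.21971695125102997, 0.2653093934059143), 0.6723114848136902) 0.031348631856033204 6343
 chip [316.3 315.1] [[0.5804 0.036  0.036 ]] [0.5805 0.0338 0.0333] 308
 chip [328.8 319.3] [[0.5501 0.0434 0.036 ]] [0.5503 0.0411 0.0328] 131
 chip [362.6 304.7] [[ 0.4749 -0.0067  0.036 ]] [ 0.475  -0.0049  0.0387] 58
 chip [379.6 319.6] [[0.4326 0.0296 0.036 ]] [0.4324 0.0271 0.0328] 425
 chip [342.9 317.6] [[0.518  0.0349 0.036 ]] [0.5181 0.0327 0.0328] 73
 chip [299.1 320.7] [[0.618  0.0559 0.036 ]] [0.6183 0.0537 0.0329] 85
 chip [360.3 319.6] [[0.4774 0.035  0.036 ]] [0.4773 0.0327 0.0324] 29
 chip [341.3 337.4] [[0.5167 0.0875 0.036 ]] [0.5167 0.0859 0.0332] 26
 chip [303.2 359.9] [[0.594  0.1536 0.036 ]] [0.5943 0.1518 0.0326] 42
 chip [324.4 362. ] [[0.5472 0.1528 0.036 ]] [0.5474 0.1512 0.0329] 29
 chip [375.3 367.4] [[0.4358 0.1518 0.036 ]] [0.4356 0.1501 0.0327] 45
scene
 board ((0.5185438990592957, 0.002016425132751465), (0.220750093460083, 0.20740458369255066), 0.5092006921768188) 0.03134815885017761 5918
 chip [366.9 273.2] [[ 0.4759 -0.007   0.036 ]] [ 0.4773 -0.0056  0.0397] 46
block 503 ((0.4630281329154968, -0.3982831537723541), (0.12884530425071716, 0.06226394325494766), 1.5791550874710083) 0.02110570947931234
block 221 ((0.46252119541168213, -0.3994249105453491), (0.07687905430793762, 0.031005440279841423), 2.629018783569336) 0.05974763571867259
lens [0.59740228 0.35651863 0.17749772] [0.66854715 0.46271022 0.32876949]
```

View pics/lens_side.png

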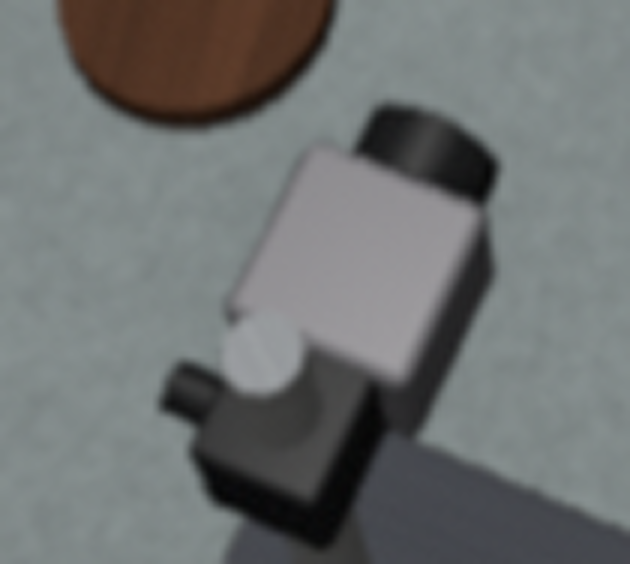

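View pics/lens_scene.png

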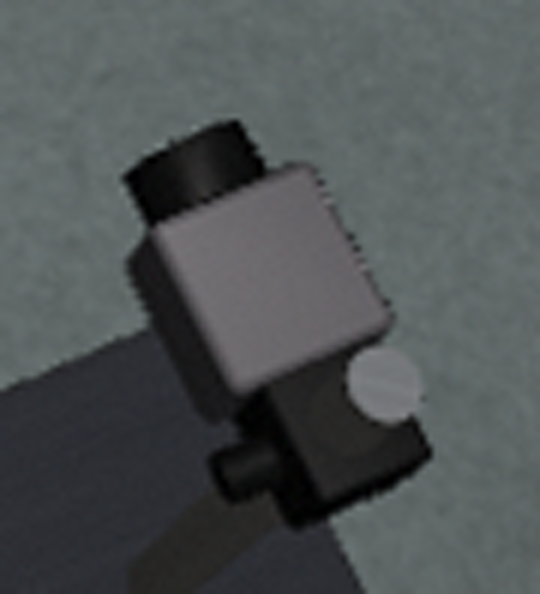

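```bash
python3 - <<'E'
from h import *
L=lambda n:dict(np.load('/tmp/'+n+'0.npz'))
for n,b in [('side',(195,300,385,479)),('scene',(420,510,380,479))]:
    c=L(n);W=cloud(c); im=c['img'].astype(int)
    m=np.zeros((480,640),bool); m[b[2]:b[3],b[0]:b[1]]=1
    z=W[...,2]; g=m&(z>.15)&(z<.32)
    top=g&(im.min(-1)>90); 
    nl,lab,st,ce=cv2.connectedComponentsWithStats(cv2.morphologyEx(top.astype(np.uint8),cv2.MORPH_OPEN,np.ones((5,5))))
    k=1+st[1:,4].argmax(); P=W[lab==k]; zt=np.median(P[:,2]); 
    P=P[abs(P[:,2]-zt)<.006]; r=cv2.minAreaRect(P[:,:2].astype(np.float32)); print(n,'boxtop',zt,r,len(P), cv2.boxPoints(r).round(4).tolist())
    tube=g&(im.max(-1)<70)
    nl,lab,st,ce=cv2.connectedComponentsWithStats(tube.astype(np.uint8))
    for i in range(1,nl):
        if st[i,4]>30: 
            P=W[lab==i]; print('  dark',ce[i],st[i],P.min(0).round(3),P.max(0).round(3)); np.save('/tmp/t_%s_%d.npy'%(n,i),P)
    im2=c['img']
    hi=cv2.minAreaRect(np.argwhere(lab>0)[:,::-1].astype(np.float32))
E
```

```text
side boxtop 0.2866485730961057 ((0.6285237669944763, 0.4013814330101013), (0.047857508063316345, 0.051355861127376556), 73.9852294921875) 995 [[0.5971999764442444, 0.3855000138282776], [0.6466000080108643, 0.37130001187324524], [0.6597999930381775, 0.4172999858856201], [0.6104000210762024, 0.43149998784065247]]
  dark [266.10091743 409.8440367 ] [254 403  24  16 218] [0.6   0.36  0.259] [0.636 0.379 0.286]
  dark [247.4295612 456.8926097] [222 423  55  56 866] [0.598 0.389 0.158] [0.671 0.463 0.32 ]
scene boxtop 0.28555888863785617 ((0.6295700669288635, 0.40124446153640747), (0.04434198886156082, 0.047944553196430206), 73.64744567871094) 733 [[0.6003000140190125, 0.38670000433921814], [0.6463000178337097, 0.373199999332428], [0.6588000059127808, 0.415800005197525], [0.6128000020980835, 0.4293000102043152]]
  dark [462.68729097 441.12876254] [ 440  400   52   71 1196] [0.603 0.355 0.15 ] [0.675 0.461 0.32 ]
```

Request:
{"fn": "apply_moves", "kwargs": {
  "series": "0 0 0 -2 0 -1 8.5; 0 0 0 -4.5 -0.5 -3 8.5; 0 0 0 -7 -1 -6 8.5; 0 0 0 -9.5 -1.5 -9 8.5; 0 0 0 -11 -2 -12 8.5; 0 0 0 -12 -2.5 -15 8.5; 0 0 0 -13 -3 -18 8.5; 0 0 0 -13 -3 -21 8.5; 0 0 0 -13 -3 -23 8.5; 0 0 0 -13 -3 -23 8.5; 0 0 0 -13 -3 -23 8.5"
}}

```text
t: 1.07
ee_pos: [0.5943, 0.2315, 0.3607]
eef_rot: [0.499, 0.501, -0.5, 0.501]
wrist_force: [0.6, -1.1, 0.6]
width: 0.995
```

```bash
python3 - <<'E'
from h import *
s=sensors.observe(); print(s['ee_pos'],s['joints'].round(2),abs(s['qd']).max())
c=cam('wrist'); save(c,'wrist1'); np.savez('/tmp/wrist1.npz',**c)
c=cam('side'); save(c,'side1'); np.savez('/tmp/side1.npz',**c)
E
```

```text
[0.59430068 0.23146956 0.36070328] [-0.34  0.59 -0.2   1.33  0.12  1.23 -0.54] 0.04405752535126575
```

View pics/wrist1.png

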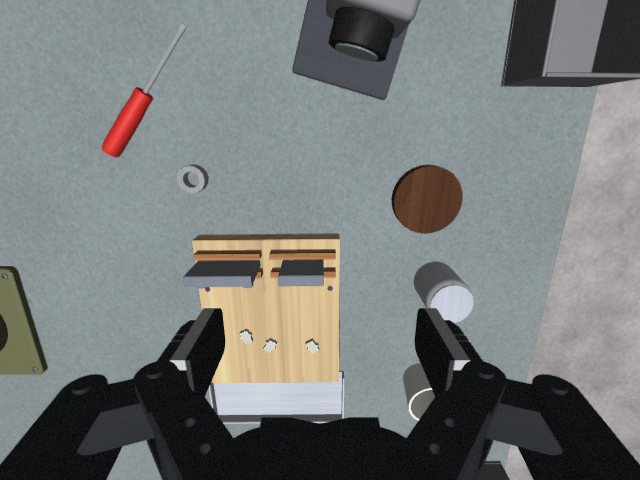

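The lens glass shows at about (357,48), so I'll zoom in and measure it.

```bash
python3 - <<'E'
from h import *
c=dict(np.load('/tmp/wrist1.npz')); W=cloud(c); im=c['img'].astype(int)
b=(290,430,0,105)
cv2.imwrite('pics/lens1.png',cv2.resize(c['img'][b[2]:b[3],b[0]:b[1],::-1],None,fx=5.5,fy=5.5,interpolation=cv2.INTER_CUBIC))
z=W[...,2]; m=np.zeros((480,640),bool); m[:105,290:430]=1; m&=z>.18
P=W[m]; print(P.min(0),P.max(0))
tube=m&(im.max(-1)<75)
P=W[tube]; d=np.array([-.279,-.960]); 
for yaw in (-15.,-16.2,-17.5):
    a=np.deg2rad(yaw); X=np.array([np.cos(a),np.sin(a)]);Y=np.array([-np.sin(a),np.cos(a)])
    l=P[:,:2]@X; y=P[:,:2]@Y
    from scipy.optimize import least_squares
    near=(y<np.percentile(y,1)+.02)
    f=lambda p:np.hypot(l[near&(y>y.min()+.004)]-p[0],P[near&(y>y.min()+.004),2]-p[1])-.019
    r=least_squares(f,[np.median(l),.263],loss='soft_l1',f_scale=.001)
    print(yaw,'axis lat,z',r.x,'cost',r.cost,'y pct',np.percentile(y,[0,1,5,20,50]))
# rows around lens
for v in range(40,64,2): print(v,W[v,345:370:4,1:].round(3).tolist())
E
```

```text
[0.59674245 0.35573565 0.24430914] [0.64900746 0.38877503 0.28718601]
-15.0 axis lat,z [0.50182617 0.26288589] cost 0.0016979040063309773 y pct [0.50623379 0.50647007 0.50667129 0.50883521 0.51714195]
-16.2 axis lat,z [0.49070208 0.26286396] cost 0.0015115619597208668 y pct [0.51653702 0.5168185  0.51706411 0.51921775 0.52748674]
-17.5 axis lat,z [0.47832966 0.26282268] cost 0.0012293617074535283 y pct [0.52726727 0.52764442 0.52807023 0.53022838 0.53847486]
40 [[0.363, 0.279], [0.363, 0.28], [0.363, 0.281], [0.363, 0.282], [0.363, 0.282], [0.363, 0.281], [0.363, 0.282]]
42 [[0.363, 0.277], [0.362, 0.28], [0.362, 0.282], [0.362, 0.283], [0.361, 0.284], [0.362, 0.28], [0.362, 0.281]]
44 [[0.362, 0.275], [0.362, 0.276], [0.361, 0.28], [0.361, 0.282], [0.361, 0.281], [0.361, 0.281], [0.361, 0.28]]
46 [[0.362, 0.273], [0.361, 0.275], [0.361, 0.276], [0.361, 0.277], [0.36, 0.28], [0.36, 0.281], [0.36, 0.282]]
48 [[0.361, 0.268], [0.361, 0.271], [0.36, 0.274], [0.36, 0.277], [0.36, 0.278], [0.359, 0.279], [0.359, 0.28]]
50 [[0.361, 0.264], [0.361, 0.265], [0.36, 0.269], [0.36, 0.271], [0.359, 0.276], [0.359, 0.276], [0.359, 0.276]]
52 [[0.361, 0.259], [0.36, 0.262], [0.36, 0.264], [0.359, 0.267], [0.359, 0.271], [0.358, 0.273], [0.358, 0.275]]
54 [[0.361, 0.252], [0.361, 0.255], [0.36, 0.26], [0.359, 0.263], [0.359, 0.265], [0.358, 0.268], [0.357, 0.272]]
56 [[0.403, 0.015], [0.36, 0.25], [0.36, 0.253], [0.359, 0.256], [0.359, 0.26], [0.358, 0.264], [0.357, 0.266]]
58 [[0.401, 0.013], [0.401, 0.016], [0.401, 0.013], [0.359, 0.251], [0.358, 0.257], [0.358, 0.258], [0.357, 0.263]]
60 [[0.398, 0.015], [0.398, 0.015], [0.399, 0.014], [0.398, 0.015], [0.398, 0.017], [0.358, 0.252], [0.357, 0.257]]
62 [[0.396, 0.015], [0.396, 0.014], [0.396, 0.016], [0.396, 0.016], [0.396, 0.014], [0.396, 0.015], [0.396, 0.014]]
```

View pics/lens1.png

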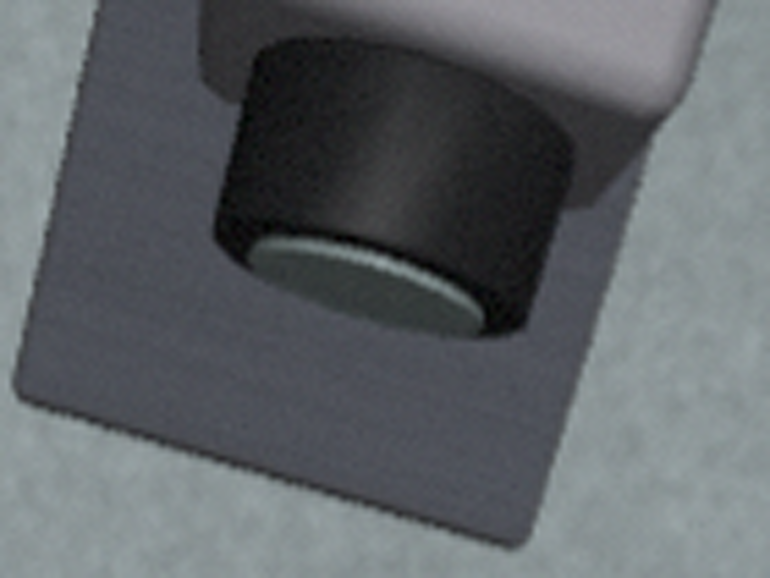

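```bash
python3 - <<'E'
from h import *
c=dict(np.load('/tmp/wrist1.npz')); W=cloud(c); 
k=np.array([[20,395],[525,548],[100,0]])/5.5+[290,0]; p=onz(c,k,.014)
e=p[1]-p[0]; print('base edge yaw',np.degrees(np.arctan2(e[1],e[0])),p.round(4).tolist()); e=p[2]-p[0]; print('side',np.degrees(np.arctan2(e[1],e[0]))-90)
m=np.zeros((480,640),np.uint8); cv2.ellipse(m,(356,52),(18,4),15,0,360,1,-1)
g=W[m>0]; g=g[g[:,2]>.2]
A=np.c_[g[:,0],g[:,2],np.ones(len(g))]
for _ in range(3):
    co=np.linalg.lstsq(A,g[:,1],rcond=None)[0]; r=g[:,1]-A@co; k2=abs(r)<.002; A,g=A[k2],g[k2]
print('plane y=',co,'yaw',np.degrees(np.arctan(co[0])),len(g),g.mean(0),'at x .6145',co@[.6145,.263,1])
# ellipse of glass: by color
for yaw in (-16.3,):
    a=np.deg2rad(yaw); o=np.array([0.49*0,0]) 
for q in [(365,288),(360,285),(370,290)]:
    uv=np.array(q)/5.5+[290,0]; d=(rays(c,[uv])@c['Twc'][:3,:3].T)[0]; o=c['Twc'][:3,3]
    n=np.array([co[0],-1,co[1]]); t=-(n@o+co[2])/(n@d); print(q,o+t*d)
E
```

```text
base edge yaw -15.294195841463777 [[0.5587, 0.3845, 0.014], [0.681, 0.3511, 0.014], [0.5784, 0.4648, 0.014]]
side -13.810900206794472
plane y= [-0.27262724  0.00276347  0.52670579] yaw -15.249783993188535 265 [0.61564057 0.35960171 0.26644495] at x .6145 0.3599031376726801
(365, 288) [0.61585562 0.35954151 0.26587757]
(360, 285) [0.61521504 0.35971797 0.26653512]
(370, 290) [0.6164514  0.35937853 0.26567601]
```

Request:
{"fn": "apply_moves", "kwargs": {
  "series": "-4 0 0 0 0 2 8.5; -10 0 0 0 -1 5 8.5; -17 0 0 0 -2 9 8.5; -24 0 0 0 -3 13 8.5; -31 0 0 0 -4 17 8.5; -38 0 0 0 -5 21 8.5; -45 0 0 0 -6 25 8.5; -52 0 0 0 -7 29 8.5; -59 0 0 0 -8 33 8.5; -66 0 0 0 -9 37 8.5; -73 0 0 0 -10 41 8.5; -80 0 0 0 -11 45 8.5"
}}

```text
t: 2.17
ee_pos: [0.4841, -0.2196, 0.3614]
eef_rot: [0.063, 0.704, -0.064, 0.704]
wrist_force: [0.9, -0.4, 0.3]
width: 0.996
```

```bash
cat > st.py <<'E'
from h import *
import sys
def st():
    s=sensors.observe(); M=R.from_quat(s['eef_rot']).as_matrix()
    print('pos',s['ee_pos'].round(4),'x',M[:,0].round(3),'y',M[:,1].round(4),'yawY',np.degrees(np.arctan2(M[1,1],M[0,1])).round(2),'J',s['joints'].round(2),'F',s['wrist_force'].round(1),'w',round(s['width'],3),'t',round(s['t'],2)); return s,M
def go(p,yaw):
    """shift in tool axes (cm) and turn about tool x (deg) to bring TCP to p, tool y at world yaw deg, x straight down"""
    s,M=st(); d=M.T@(np.array(p)-s['ee_pos'])*100
    a=np.deg2rad(yaw); Y=np.array([np.cos(a),np.sin(a),0]);X=np.array([0,0,-1.]);T=np.c_[X,Y,np.cross(X,Y)]
    print('shift',d.round(2),'turn',np.degrees(R.from_matrix(M.T@T).as_rotvec()).round(2))
if __name__=='__main__': go([float(v) for v in sys.argv[1:4]],float(sys.argv[4])) if len(sys.argv)>4 else st()
E
python3 st.py .463 -.398 .2 90; python3 - <<'E'
from h import *
W=cloud(dict(np.load('/tmp/side0.npz')))
for u,v in [(360,100),(340,60),(400,60),(350,140),(400,140)]: print(u,v,W[v,u])
E
```

```text
pos [ 0.4841 -0.2196  0.3614] x [-0.    -0.001 -1.   ] y [ 0.1785  0.9839 -0.0012] yawY 79.72 J [ 0.69  0.46 -0.55  1.64  0.26  1.12  1.46] F [ 0.9 -0.4  0.3] w 0.996 t 2.17
shift [ 16.16 -17.91   1.11] turn [-10.28  -0.02   0.07]
360 100 [ 0.53751696 -0.63898311  0.17284395]
340 60 [0.5508919  0.00231748 0.6694555 ]
400 60 [0.46601418 0.00926139 0.68069851]
350 140 [ 0.55803071 -0.60258813  0.04976934]
400 140 [ 0.40072407 -0.65285624  0.02757958]
```

Request:
{"fn": "apply_moves", "kwargs": {
  "series": "-3 0 0 2 -3 0.2 8.5; -7 0 0 5 -7 0.5 8.5; -10.3 0 0 8 -11 0.8 8.5; -10.3 0 0 11 -15 1.1 8.5; -10.3 0 0 14 -17.9 1.1 8.5; -10.3 0 0 16 -17.9 1.1 8.5; -10.3 0 0 16 -17.9 1.1 8.5"
}}

```text
t: 2.75
ee_pos: [0.4558, -0.3998, 0.1935]
eef_rot: [0.006, 0.712, -0.004, 0.702]
wrist_force: [-2.3, -0.3, -0.5]
width: 0.995
```

```bash
python3 - <<'E'
from st import *
st(); c=cam('wrist'); save(c,'wrist2'); W=cloud(c); im=c['img'].astype(int)
wood=im[...,0]-im[...,2]>25; z=W[...,2]
for a,b in [(.012,.03),(.05,.07)]:
    m=wood&(z>a)&(z<b); Q=W[m]; print(m.sum(),cv2.minAreaRect(Q[:,:2].astype(np.float32)),np.median(Q[:,2]))
E
```

```text
pos [ 0.4558 -0.3998  0.1935] x [-0.014  0.003 -1.   ] y [0.0133 0.9999 0.0025] yawY 89.24 J [ 0.92  0.75 -0.5   1.64  0.44  0.88  1.8 ] F [-2.3 -0.3 -0.5] w 0.995 t 2.75
9136 ((0.5111281871795654, -0.24028031527996063), (0.38952916860580444, 0.2186259627342224), 87.86321258544922) 0.020577976516816004
2415 ((0.46126824617385864, -0.4014666974544525), (0.07929260283708572, 0.02400175854563713), 1.6870558261871338) 0.06003799688350159
```

View pics/wrist2.png

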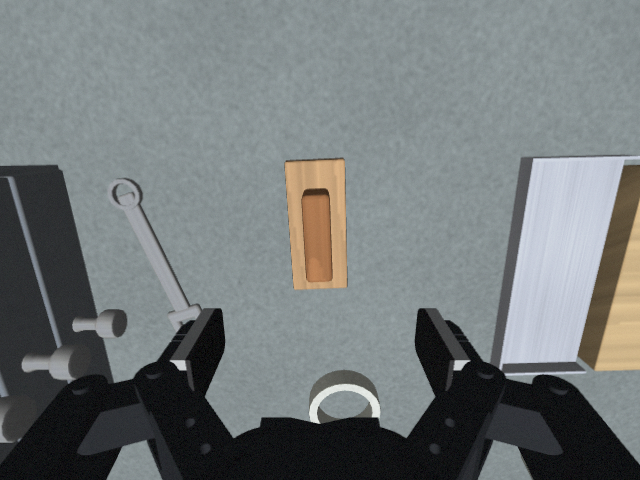

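```bash
python3 - <<'E'
from st import *
go([.4613,-.4015,.029],91.7); c=cam('wrist'); W=cloud(c); im=c['img'].astype(int)
wood=im[...,0]-im[...,2]>25; z=W[...,2]; v,u=np.mgrid[0:480,0:640]; k=(u>270)&(u<365)&(v>140)&(v<310)
for a,b in [(.012,.03),(.05,.07)]:
    m=k&wood&(z>a)&(z<b); Q=W[m]; print(m.sum(),cv2.minAreaRect(Q[:,:2].astype(np.float32)),np.median(Q[:,2]))
E
```

```text
pos [ 0.4587 -0.397   0.1969] x [-0.009  0.003 -1.   ] y [0.01   0.9999 0.0028] yawY 89.43 J [ 0.92  0.75 -0.5   1.64  0.44  0.88  1.8 ] F [0.4 0.3 1.2] w 0.995 t 2.8
shift [16.79 -0.49  0.41] turn [-2.27 -0.51 -0.17]
4764 ((0.4617522358894348, -0.4014551341533661), (0.1297636479139328, 0.055789995938539505), 1.6731595993041992) 0.020314627985499017
2391 ((0.4615734815597534, -0.4014025032520294), (0.07973612844944, 0.023982446640729904), 1.6828455924987793) 0.060084745272075524
```

Request:
{"fn": "apply_moves", "kwargs": {
  "series": "-1 0 0 2 -0.2 0 8.5; -2.2 0 0 4.5 -0.3 0 8.5; -2.2 0 0 7 -0.4 0 8.5; -2.2 0 0 9.5 -0.4 0 7; -2.2 0 0 11 -0.4 0 6; -2.2 0 0 11 -0.4 0 6; -2.2 0 0 11 -0.4 0 6; -2.2 0 0 11 -0.4 0 6"
}}

```text
t: 3.52
ee_pos: [0.4663, -0.3982, 0.0938]
eef_rot: [-0.014, 0.706, 0.012, 0.708]
wrist_force: [0.4, -0.1, -1.1]
width: 0.706
```

```bash
python3 st.py .4617 -.4014 .028 91.7
```

```text
pos [ 0.4663 -0.3982  0.0938] x [ 0.004 -0.002 -1.   ] y [-0.0366  0.9993 -0.002 ] yawY 92.1 J [ 0.87  0.88 -0.44  1.71  0.55  0.67  1.75] F [ 0.4 -0.1 -1.1] w 0.706 t 3.52
shift [ 6.57 -0.29 -0.49] turn [0.4  0.21 0.11]
```

Request:
{"fn": "apply_moves", "kwargs": {
  "series": "0 0 0 1.5 -0.3 -0.4 6; 0 0 0 3.5 -0.3 -0.4 6; 0 0 0 5.5 -0.3 -0.4 6; 0 0 0 6.5 -0.3 -0.4 6; 0 0 0 6.5 -0.3 -0.4 6; 0 0 0 6.5 -0.3 -0.4 6"
}}

```text
t: 4.02
ee_pos: [0.4614, -0.4013, 0.0274]
eef_rot: [-0.013, 0.706, 0.013, 0.707]
wrist_force: [0.3, 0.2, 0.4]
width: 0.701
```

```bash
python3 st.py .4617 -.4014 .028 91.7
```

```text
pos [ 0.4614 -0.4013  0.0274] x [ 0.001 -0.001 -1.   ] y [-3.610e-02  9.993e-01 -7.000e-04] yawY 92.07 J [ 0.85  0.98 -0.37  1.73  0.61  0.55  1.7 ] F [0.3 0.2 0.4] w 0.701 t 4.02
shift [-0.06 -0.01  0.03] turn [0.37 0.08 0.04]
```

Request:
{"fn": "apply_moves", "kwargs": {
  "series": "0 0 0 0 0 0 0; 0 0 0 0 0 0 0; 0 0 0 0 0 0 0; 0 0 0 0 0 0 0; 0 0 0 0 0 0 0; 0 0 0 0 0 0 0; 0 0 0 0 0 0 0; 0 0 0 -0.5 0 0 0; 0 0 0 -1.5 0 0 0; 0 0 0 -2.5 0 0 0; 0 0 0 -2.5 0 0 0"
}}

```text
t: 4.93
ee_pos: [0.4618, -0.4019, 0.0536]
eef_rot: [-0.013, 0.706, 0.012, 0.708]
wrist_force: [0.2, 0.0, -1.6]
width: 0.273
```

```bash
python3 - <<'E'
from st import *
st(); c=cam('wrist'); save(c,'wrist3'); W=cloud(c); im=c['img'].astype(int)
wood=im[...,0]-im[...,2]>25; z=W[...,2]; v,u=np.mgrid[0:480,0:640]
m=wood&(z>.03)&(z<.06)&(abs(W[...,1]+.4)<.05); Q=W[m]; print(m.sum(),cv2.minAreaRect(Q[:,:2].astype(np.float32)),np.median(Q[:,2]))
E
```

```text
pos [ 0.4618 -0.4019  0.0536] x [ 0.003 -0.002 -1.   ] y [-0.0358  0.9994 -0.0019] yawY 92.05 J [ 0.86  0.94 -0.4   1.72  0.59  0.6   1.72] F [ 0.2  0.  -1.6] w 0.273 t 4.93
11826 ((0.4626593589782715, -0.4014316201210022), (0.13057103753089905, 0.05604565143585205), 1.8278584480285645) 0.04626430955532439
```

View pics/wrist3.png

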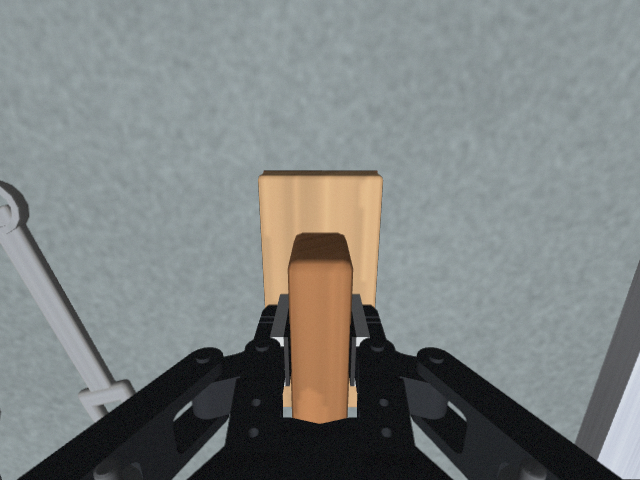

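```bash
python3 - <<'E'
from st import *
go([.525,.055,.14],90.9)
c=dict(np.load('/tmp/wrist0.npz'));W=cloud(c); im=c['img'].astype(int)
ch=(W[...,2]>.0345)&(W[...,2]<.045)&(abs(W[...,0]-.515)<.1)&(W[...,1]>-.08)&(W[...,1]<.05)
nl,lab,st_,ce=cv2.connectedComponentsWithStats(ch.astype(np.uint8))
for i in range(1,nl):
    if st_[i,4]>40: P=W[lab==i]; print(ce[i].round(),P.mean(0).round(4),P.min(0).round(4),P.max(0).round(4))
E
```

```text
pos [ 0.4615 -0.4017  0.0528] x [ 0.002 -0.001 -1.   ] y [-0.0357  0.9994 -0.0014] yawY 92.05 J [ 0.86  0.94 -0.4   1.72  0.59  0.6   1.72] F [ 0.3  0.  -2.2] w 0.274 t 4.98
shift [-8.77 45.4   8.  ] turn [1.15 0.14 0.08]
[175. 217.] [ 0.4751 -0.0034  0.038 ] [ 0.4639 -0.016   0.0345] [0.4843 0.008  0.041 ]
[214. 233.] [ 0.5128 -0.0204  0.0381] [ 0.5012 -0.0334  0.0345] [ 0.5238 -0.0084  0.04  ]
[280. 234.] [ 0.5814 -0.0216  0.038 ] [ 0.5706 -0.0338  0.0347] [ 0.5922 -0.0095  0.0405]
```

Request:
{"fn": "apply_moves", "kwargs": {
  "series": "0 0 0 -2 0 0 0; 0 0 0 -5 1.5 0.2 0; 0 0 0 -8 4 0.7 0; 0 0 0 -9 7.5 1.3 0; 0 0 0 -9 11 2 0; 0 0 0 -9 14.5 2.6 0; 0 0 0 -9 18 3.2 0; 0.5 0 0 -9 21.5 3.9 0; 0.5 0 0 -9 25 4.5 0; 0.8 0 0 -9 28.5 5.2 0; 1 0 0 -9 32 5.8 0; 1.2 0 0 -9 35.5 6.4 0"
}}

```text
t: 5.98
ee_pos: [0.5116, -0.0424, 0.1413]
eef_rot: [-0.005, 0.707, 0.005, 0.707]
wrist_force: [1.4, 0.5, -2.7]
width: 0.271
```

```bash
python3 st.py .527 .055 .14 90.9
```

```text
pos [ 0.5116 -0.0424  0.1413] x [-0.  0. -1.] y [-0.0148  0.9999  0.    ] yawY 90.85 J [ 0.22  0.7  -0.37  1.98  0.47  0.54  1.11] F [ 1.4  0.5 -2.7] w 0.271 t 5.98
shift [0.13 9.71 1.68] turn [-0.05 -0.01 -0.  ]
```

Request:
{"fn": "apply_moves", "kwargs": {
  "series": "0 0 0 0 3 0.6 0; 0 0 0 0 6 1.2 0; 0 0 0 0 8.5 1.6 0; 0 0 0 0 9.8 1.7 0; 0 0 0 1.5 9.8 1.7 0; 0 0 0 3.5 9.8 1.7 0; 0 0 0 5.5 9.8 1.7 0; 0 0 0 7 9.8 1.7 0; 0 0 0 7 9.8 1.7 0; 0 0 0 7 9.8 1.7 0"
}}

```text
t: 6.82
ee_pos: [0.5267, 0.0542, 0.0709]
eef_rot: [-0.006, 0.708, 0.005, 0.706]
wrist_force: [0.0, 0.1, -1.3]
width: 0.271
```

```bash
python3 st.py .527 .055 .058 90.9;python3 - <<'E'
from h import *
save(cam('wrist'),'wrist4'); save(cam('side'),'side4')
E
```

```text
pos [0.5267 0.0542 0.0709] x [-0.002 -0.    -1.   ] y [-1.530e-02  9.999e-01 -4.000e-04] yawY 90.88 J [-0.03  0.83 -0.26  1.97  0.51  0.41  0.9 ] F [ 0.   0.1 -1.3] w 0.271 t 6.82
shift [1.29 0.08 0.03] turn [-0.02 -0.1   0.02]
```

View pics/wrist4.png

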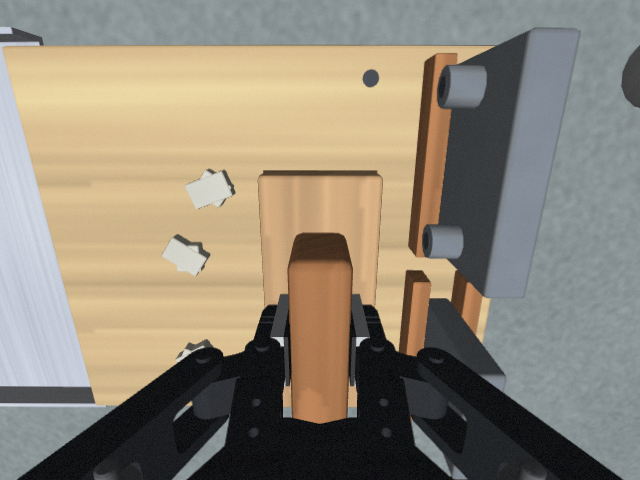

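View pics/side4.png

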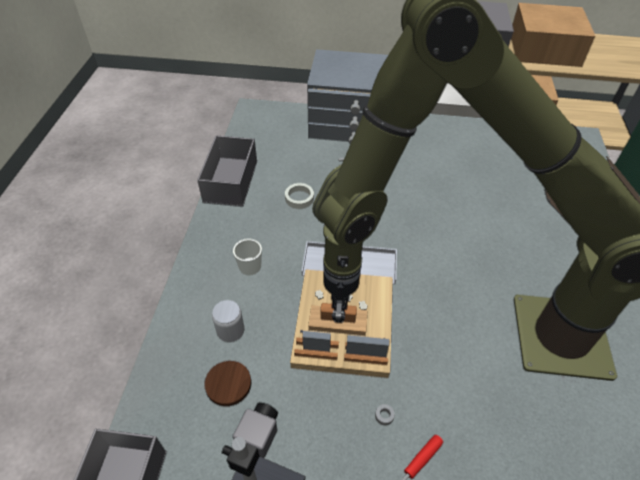

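Request:
{"fn": "apply_moves", "kwargs": {
  "series": "0 0 0 0.6 0 0 0; 0 0 0 1.2 0 0 0; 0 0 0 1.25 0 0 0; 0 0 0 1.25 0 0 0; 0 0 0 1.25 -0.5 0 0; 0 0 0 1.25 -1.2 0 0; 0 0 0 1.25 -2 0 0; 0 0 0 1.25 -3 0 0; 0 0 0 1.25 -4 0 0; 0 0 0 1.25 -5 0 0; 0 0 0 1.25 -6 0 0; 0 0 0 1.25 -6 0 0"
}}

```text
t: 7.92
ee_pos: [0.5279, -0.01, 0.0587]
eef_rot: [-0.005, 0.707, 0.003, 0.707]
wrist_force: [-0.1, -0.5, -1.7]
width: 0.272
```

```bash
python3 st.py .529 -.1 .058 90.9;python3 - <<'E'
from h import *
save(cam('wrist'),'wrist5')
E
```

```text
pos [ 0.5279 -0.01    0.0587] x [-0.001 -0.003 -1.   ] y [-0.0105  0.9999 -0.0028] yawY 90.6 J [ 0.08  0.85 -0.26  1.98  0.55  0.38  0.97] F [-0.1 -0.5 -1.7] w 0.272 t 7.92
shift [ 0.09 -9.    0.02] turn [-0.3  -0.05  0.16]
```

View pics/wrist5.png

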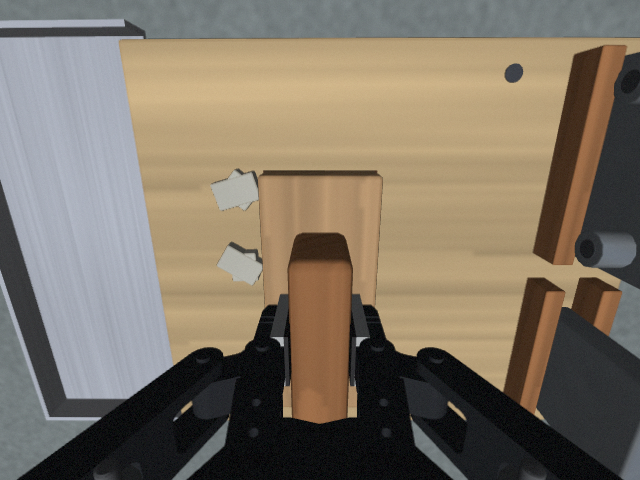

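Chips a and b ride squarely against the block's front face, at (235,190) and (240,262). I'll carry on over the edge.

Request:
{"fn": "apply_moves", "kwargs": {
  "series": "0 0 0 0 -0.7 0 0; 0 0 0 0 -1.6 0 0; 0 0 0 0 -2.5 0 0; 0 0 0 0 -3.4 0 0; 0 0 0 0 -4.3 0 0; 0 0 0 0 -5.2 0 0; 0 0 0 0 -6.1 0 0; 0 0 0 0 -7 0 0; 0 0 0 0 -7.9 0 0; 0 0 0 0 -8.8 0 0; 0 0 0 0 -9.2 0 0; 0 0 0 0 -9.2 0 0"
}}

```text
t: 8.97
ee_pos: [0.5294, -0.0997, 0.0587]
eef_rot: [-0.005, 0.707, 0.004, 0.707]
wrist_force: [-1.0, -0.4, -1.4]
width: 0.279
```

```bash
python3 st.py .529 -.1 .058 90.9;python3 - <<'E'
from h import *
save(cam('wrist'),'wrist6');save(cam('side'),'side6')
E
```

```text
pos [ 0.5294 -0.0997  0.0587] x [-0.    -0.001 -1.   ] y [-0.0126  0.9999 -0.001 ] yawY 90.72 J [ 0.28  0.86 -0.3   1.95  0.58  0.42  1.12] F [-1.  -0.4 -1.4] w 0.279 t 8.97
shift [ 0.07 -0.03 -0.04] turn [-0.18 -0.01  0.06]
```

View pics/wrist6.png

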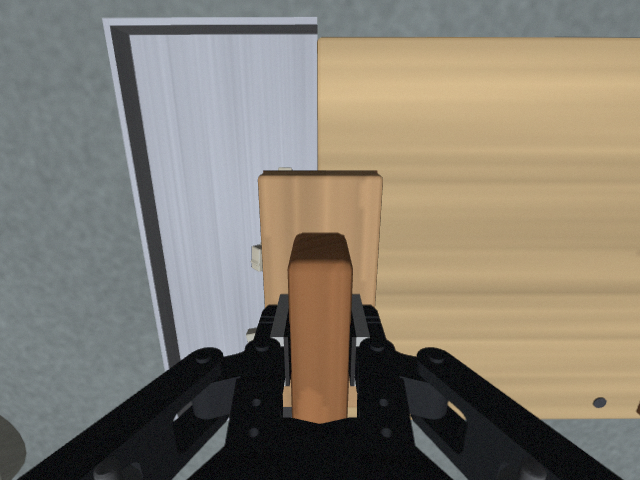

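View pics/side6.png

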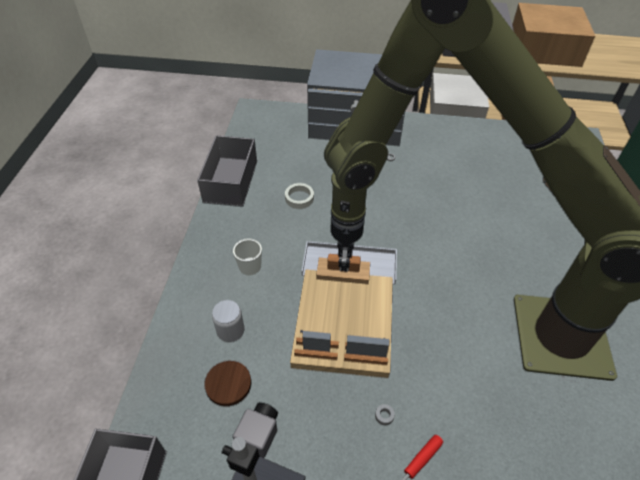

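Request:
{"fn": "apply_moves", "kwargs": {
  "series": "0 0 0 -1 0 0 0; 0 0 0 -3 0 0 0; 0 0 0 -5.5 0 0 0; 0 0 0 -8 0 0 0; 0 0 0 -8 -3 -0.5 0; 0 0 0 -8 -6.5 -1.2 0; 0 0 0 -8 -10 -2 0; 0 0 0 -8 -13.5 -3 0; 0 0 0 -8 -17 -4 0; 0 0 0 -8 -20.5 -5 0; 0 0 0 -8 -23.5 -6 0; 0 0 0 -8 -23.5 -6 0"
}}

```text
t: 10.07
ee_pos: [0.4686, -0.3428, 0.1389]
eef_rot: [-0.004, 0.708, -0.001, 0.706]
wrist_force: [-1.7, -1.1, -2.3]
width: 0.271
```

```bash
python3 st.py .463 -.398 .08 91.7;python3 - <<'E'
from h import *
save(cam('wrist'),'wrist7');c=cam('side');save(c,'side7'); cv2.imwrite('pics/side7z.png',cv2.resize(c['img'][230:390,270:420,::-1],None,fx=4,fy=3.6))
E
```

```text
pos [ 0.4686 -0.3428  0.1389] x [-0.004 -0.007 -1.   ] y [-0.0039  1.     -0.0065] yawY 90.22 J [ 0.81  0.79 -0.47  1.78  0.53  0.7   1.63] F [-1.7 -1.1 -2.3] w 0.271 t 10.07
shift [ 5.92 -5.48 -0.56] turn [-1.48 -0.21  0.37]
```

View pics/wrist7.png

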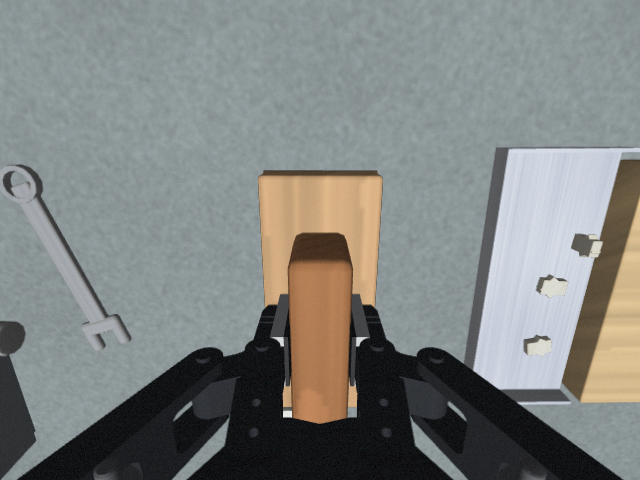

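View pics/side7z.png

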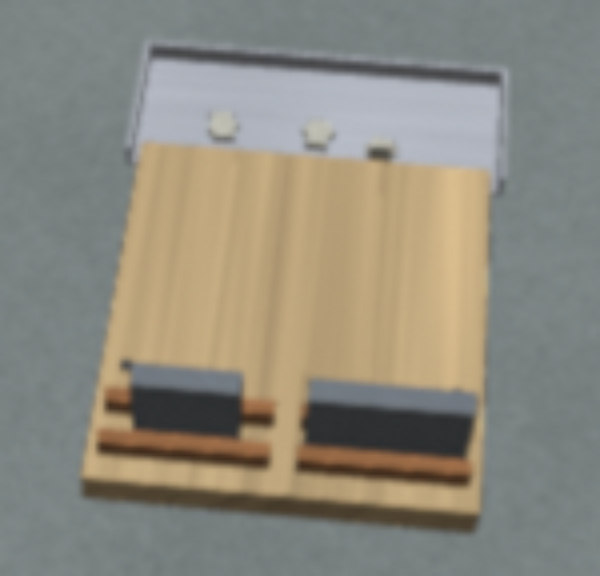

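All three chips are in the tray, and the one at (587,245) leans on the board's side. Next I'll set the block back.

Request:
{"fn": "apply_moves", "kwargs": {
  "series": "-0.5 0 0 1 -2 -0.3 0; -1 0 0 2.5 -4 -0.6 0; -1.5 0 0 4.5 -5.5 -0.7 0; -1.5 0 0 6.5 -5.5 -0.7 0; -1.5 0 0 8 -5.5 -0.7 0; -1.5 0 0 8.5 -5.5 -0.7 0; -1.5 0 0 8.5 -5.5 -0.7 0; -1.5 0 0 8.5 -5.5 -0.7 0"
}}

```text
t: 10.83
ee_pos: [0.4682, -0.3874, 0.0546]
eef_rot: [-0.015, 0.707, 0.016, 0.707]
wrist_force: [-0.0, -1.0, -2.1]
width: 0.273
```

```bash
python3 st.py .461 -.4017 .0274 92
```

```text
pos [ 0.4682 -0.3874  0.0546] x [ 0.001  0.001 -1.   ] y [-4.340e-02  9.991e-01  5.000e-04] yawY 92.49 J [ 0.85  0.94 -0.42  1.73  0.61  0.6   1.68] F [-0.  -1.  -2.1] w 0.273 t 10.83
shift [ 2.72 -1.4  -0.79] turn [ 0.49  0.07 -0.03]
```

Request:
{"fn": "apply_moves", "kwargs": {
  "series": "0.3 0 0 0.5 -0.7 -0.4 0; 0.5 0 0 1.2 -1.4 -0.8 0; 0.5 0 0 1.9 -1.4 -0.8 0; 0.5 0 0 2.4 -1.4 -0.8 0; 0.5 0 0 2.6 -1.4 -0.8 0; 0.5 0 0 2.6 -1.4 -0.8 0; 0.5 0 0 2.6 -1.4 -0.8 0"
}}

```text
t: 11.42
ee_pos: [0.4596, -0.4029, 0.0277]
eef_rot: [-0.011, 0.707, 0.012, 0.707]
wrist_force: [0.4, -0.3, -1.6]
width: 0.277
```

```bash
python3 st.py .461 -.4017 .0274 92
```

```text
pos [ 0.4596 -0.4029  0.0277] x [ 0.  0. -1.] y [-3.260e-02  9.995e-01  3.000e-04] yawY 91.87 J [ 0.86  0.98 -0.39  1.73  0.64  0.57  1.68] F [ 0.4 -0.3 -1.6] w 0.277 t 11.42
shift [0.03 0.11 0.14] turn [-0.13  0.02 -0.02]
```

Request:
{"fn": "apply_moves", "kwargs": {
  "series": "0 0 0 0.07 0 0 0; 0 0 0 0.07 0 0 0; 0 0 0 0.07 0 0 2.6; 0 0 0 0.07 0 0 4; 0 0 0 0 0 0 6; 0 0 0 0 0 0 6; 0 0 0 0 0 0 6; 0 0 0 -1 0 0 6; 0 0 0 -3 0 0 6; 0 0 0 -6 0 0 6; 0 0 0 -9 0 0 6; 0 0 0 -12 0 0 6"
}}

```text
t: 12.42
ee_pos: [0.4593, -0.4028, 0.1496]
eef_rot: [-0.011, 0.707, 0.012, 0.707]
wrist_force: [-0.3, 0.1, -0.3]
width: 0.702
```

```bash
python3 - <<'E'
from st import *
go([.46,.124,.2],90.7); c=cam('wrist'); save(c,'wrist8'); W=cloud(c); im=c['img'].astype(int)
wood=im[...,0]-im[...,2]>25; z=W[...,2]; b=abs(W[...,1]+.4)<.06
for a,bb in [(.012,.03),(.05,.07)]:
    m=wood&b&(z>a)&(z<bb); Q=W[m]; print(m.sum(),cv2.minAreaRect(Q[:,:2].astype(np.float32)),np.median(Q[:,2]))
E
```

```text
pos [ 0.4593 -0.4028  0.1496] x [-0.  0. -1.] y [-3.270e-02  9.995e-01  4.000e-04] yawY 91.88 J [ 0.93  0.81 -0.51  1.67  0.52  0.79  1.78] F [-0.3  0.1 -0.3] w 0.702 t 12.42
shift [-5.02 52.66  1.79] turn [ 1.18  0.   -0.02]
6233 ((0.46026667952537537, -0.4024999141693115), (0.12979356944561005, 0.05590803921222687), 1.4878979921340942) 0.020279571071941893
3315 ((0.4598628282546997, -0.4024710953235626), (0.07920344173908234, 0.024038776755332947), 1.5947562456130981) 0.06004741691248147
```

View pics/wrist8.png

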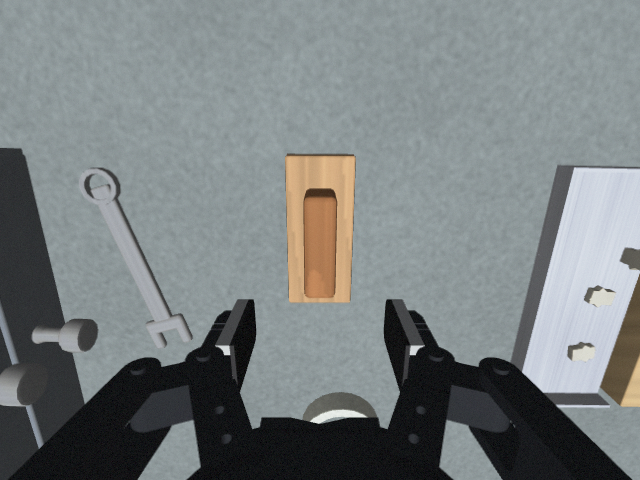

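The block lies flat on the bench and is released. Next I'll go to the bracket.

Request:
{"fn": "apply_moves", "kwargs": {
  "series": "0 0 0 -2 2 0 6; 0 0 0 -4 5.5 0.1 6; 0.5 0 0 -6 9 0.2 6; 1 0 0 -7 12.5 0.4 6; 1.2 0 0 -8 16 0.5 6; 1.2 0 0 -8 19.5 0.6 6; 1.2 0 0 -8 23 0.7 6; 1.2 0 0 -8 26.5 0.9 6; 1.2 0 0 -8 30 1 6; 1.2 0 0 -8 33.5 1.1 6; 1.2 0 0 -8 37 1.2 6; 1.2 0 0 -8 40.5 1.4 6"
}}

```text
t: 13.47
ee_pos: [0.46, 0.0037, 0.2284]
eef_rot: [-0.004, 0.707, 0.004, 0.707]
wrist_force: [0.8, 0.2, 0.0]
width: 0.702
```

Request:
{"fn": "apply_moves", "kwargs": {
  "series": "0 0 0 0 3.5 0.1 6; 0 0 0 0 6.5 0.2 6; 0 0 0 0 9 0.3 6; 0 0 0 0 10 0.3 6; 0 0 0 0 10 0.3 6; 0 0 0 0 10 0.3 6; 0 0 0 0 10 0.3 6"
}}

```text
t: 14.05
ee_pos: [0.4621, 0.0999, 0.2277]
eef_rot: [-0.004, 0.707, 0.003, 0.707]
wrist_force: [0.2, -0.1, -0.1]
width: 0.702
```

```bash
python3 - <<'E'
from st import *
st(); c=cam('wrist'); save(c,'wrist9'); W=cloud(c); im=c['img'].astype(int); z=W[...,2]
m=(z>.095)&(z<.106)&(abs(W[...,1]-.124)<.05)&(W[...,0]<.512); 
m=cv2.morphologyEx(m.astype(np.uint8),cv2.MORPH_OPEN,np.ones((3,3)))>0
Q=W[m]; r=cv2.minAreaRect(Q[:,:2].astype(np.float32)); print(m.sum(),r,np.median(Q[:,2]),Q.min(0),Q.max(0))
go([r[0][0],r[0][1],.067],90.7)
c=cam('side'); cv2.imwrite('pics/side9.png',cv2.resize(c['img'][230:390,270:420,::-1],None,fx=4,fy=3.6))
E
```

```text
pos [0.4621 0.0999 0.2277] x [-0.001 -0.002 -1.   ] y [-0.0089  1.     -0.0018] yawY 90.51 J [ 0.02  0.54 -0.51  2.    0.4   0.7   0.84] F [ 0.2 -0.1 -0.1] w 0.702 t 14.05
1986 ((0.4581755995750427, 0.12340995669364929), (0.08990029990673065, 0.01617700606584549), 0.9443774223327637) 0.10016418974342689 [0.41324449 0.11505303 0.09564354] [0.50314395 0.13175915 0.10257226]
pos [0.4622 0.0998 0.2277] x [-0.001 -0.002 -1.   ] y [-0.0083  1.     -0.0017] yawY 90.47 J [ 0.02  0.54 -0.51  2.    0.4   0.7   0.84] F [ 1.2 -0.1 -0. ] w 0.702 t 14.1
shift [16.06  2.4  -0.37] turn [-0.23 -0.03  0.1 ]
```

View pics/wrist9.png

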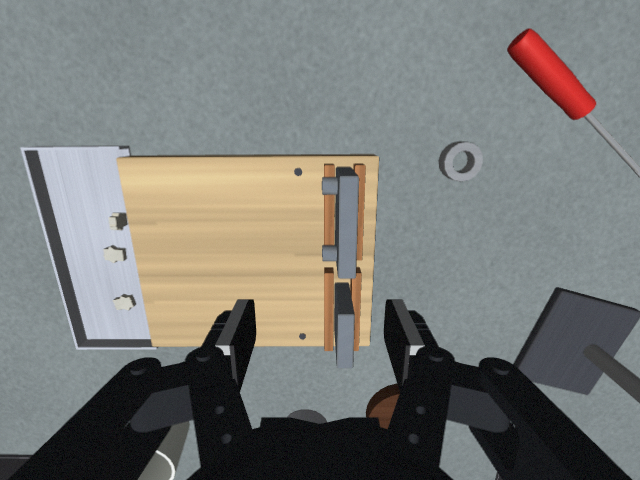

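Request:
{"fn": "apply_moves", "kwargs": {
  "series": "-0.2 0 0 1 1 -0.2 6; -0.2 0 0 3 2 -0.4 6; -0.2 0 0 5.5 2.4 -0.4 6; -0.2 0 0 8 2.4 -0.4 6; -0.2 0 0 10 2.4 -0.4 6; -0.2 0 0 10.5 2.4 -0.4 6; -0.2 0 0 10.5 2.4 -0.4 6; -0.2 0 0 10.5 2.4 -0.4 6"
}}

```text
t: 14.82
ee_pos: [0.4583, 0.1255, 0.1233]
eef_rot: [-0.005, 0.707, 0.005, 0.707]
wrist_force: [1.1, -0.0, 1.3]
width: 0.706
```

```bash
python3 st.py .4582 .1234 .067 90.9
```

```text
pos [0.4583 0.1255 0.1233] x [ 0. -0. -1.] y [-1.380e-02  9.999e-01 -2.000e-04] yawY 90.79 J [-0.15  0.7  -0.35  2.1   0.57  0.43  0.64] F [ 1.1 -0.   1.3] w 0.706 t 14.82
shift [ 5.63 -0.21 -0.02] turn [-0.11  0.03  0.01]
```

Request:
{"fn": "apply_moves", "kwargs": {
  "series": "0 0 0 1.5 -0.2 0 6; 0 0 0 3.5 -0.2 0 6; 0 0 0 5 -0.2 0 6; 0 0 0 5.6 -0.2 0 6; 0 0 0 5.6 -0.2 0 6; 0 0 0 5.6 -0.2 0 6"
}}

```text
t: 15.32
ee_pos: [0.4586, 0.1242, 0.0677]
eef_rot: [-0.005, 0.707, 0.005, 0.708]
wrist_force: [-0.3, 0.4, 0.1]
width: 0.7
```

```bash
python3 st.py .4582 .1234 .067 90.9; python3 - <<'E'
from h import *
save(cam('wrist'),'wrist10')
E
```

```text
pos [0.4586 0.1242 0.0677] x [ 0.001  0.    -1.   ] y [-1.460e-02  9.999e-01  4.000e-04] yawY 90.83 J [-0.22  0.8  -0.22  2.14  0.65  0.27  0.57] F [-0.3  0.4  0.1] w 0.7 t 15.32
shift [ 0.07 -0.08 -0.05] turn [-0.07  0.08 -0.02]
```

View pics/wrist10.png

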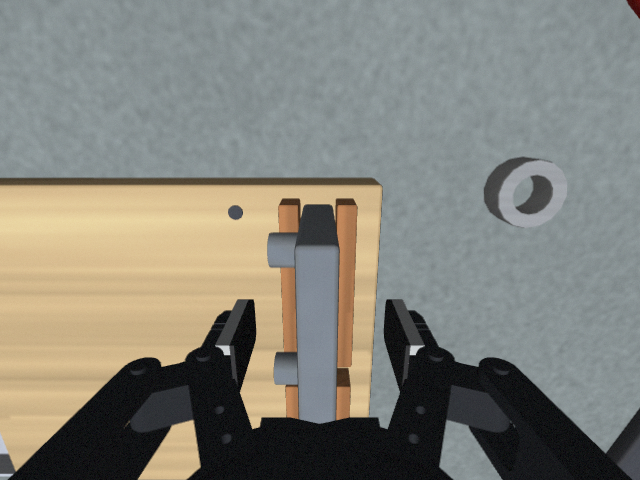

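```bash
python3 - <<'E'
from h import *
c=cam('wrist'); Ti=np.linalg.inv(c['Twc'])
W=cloud(c)
for p in [(.4586,.1242,.0677),(.4586-.011,.1,.07),(.4586+.011,.1,.07),(.49,.105,.068),(.426,.105,.068),(.4136,.1234,.1),(.5027,.1234,.1)]:
    q=Ti@np.r_[p,1]; uv,_=cv2.projectPoints(q[:3].reshape(1,3),np.zeros(3),np.zeros(3),c['intrinsics'],c['D']); print(p,uv.ravel().round(0))
z=W[...,2]; m=(z>.095)&(z<.106)&(abs(W[...,1]-.124)<.012); Q=W[m];print(Q.min(0),Q.max(0),cv2.minAreaRect(Q[:,:2].astype(np.float32)))
E
```

```text
(0.4586, 0.1242, 0.0677) [319. 312.]
(0.4476, 0.1, 0.07) [267. 293.]
(0.4696, 0.1, 0.07) [268. 333.]
(0.49, 0.105, 0.068) [280. 366.]
(0.426, 0.105, 0.068) [277. 247.]
(0.4136, 0.1234, 0.1) [318. 245.]
(0.5027, 0.1234, 0.1) [315. 440.]
[0.41278231 0.11485447 0.09504429] [0.4937298  0.13176818 0.10231623] ((0.45326074957847595, 0.12336575239896774), (0.08097093552350998, 0.016114307567477226), 0.7740479707717896)
```

Request:
{"fn": "apply_moves", "kwargs": {
  "series": "0 0 0 0 -0.08 -0.04 5; 0 0 0 0 -0.08 -0.04 0; 0 0 0 0 -0.08 -0.04 0; 0 0 0 0 -0.08 -0.04 0; 0 0 0 0 -0.08 -0.04 0; 0 0 0 0 -0.08 -0.04 0; 0 0 0 0 -0.08 -0.04 0; 0 0 0 0 -0.08 -0.04 0; 0 0 0 0 -0.08 -0.04 0"
}}

```text
t: 16.17
ee_pos: [0.4578, 0.1232, 0.0672]
eef_rot: [-0.005, 0.707, 0.005, 0.707]
wrist_force: [-0.5, 0.1, 6.5]
width: 0.18
```

```bash
python3 st.py .4582 .1234 .067 90.9
```

```text
pos [0.4578 0.1232 0.0672] x [ 0.001 -0.    -1.   ] y [-1.480e-02  9.999e-01 -2.000e-04] yawY 90.85 J [-0.22  0.8  -0.22  2.14  0.66  0.26  0.57] F [-0.5  0.1  6.5] w 0.18 t 16.17
shift [0.02 0.02 0.04] turn [-0.05  0.04  0.01]
```

Request:
{"fn": "apply_moves", "kwargs": {
  "series": "0 0 0 -0.4 0 0 0; 0 0 0 -1 0 0 0; 0 0 0 -1.8 0 0 0; 0 0 0 -2.8 0 0 0; 0 0 0 -4 0 0 0; 0 0 0 -6 0 0 0; 0 0 0 -8.5 0 0 0; 0 0 0 -11 0 0 0; 0 0 0 -13.5 0 0 0; 0 0 0 -16 0 0 0; 0 0 0 -18 0 0 0; 0 0 0 -18 0 0 0"
}}

```text
t: 17.17
ee_pos: [0.4593, 0.1243, 0.2508]
eef_rot: [-0.004, 0.705, 0.006, 0.71]
wrist_force: [0.8, 0.4, -3.2]
width: 0.181
```

```bash
python3 - <<'E'
from st import *
go([.5836,.2439,.266],74.5); c=cam('wrist'); save(c,'wrist11')
W=cloud(c); s=sensors.observe(); print((W[210:300:20,300:340:8,2]).round(3))
P=W[180:420,260:380].reshape(-1,3); P=P[(abs(P[:,1]-s['ee_pos'][1])<.03)&(P[:,2]>.2)]; T=P[P[:,2]>.275]; print(len(T),np.median(T[:,2]),cv2.minAreaRect(T[:,:2].astype(np.float32)))
save(cam('side'),'side11')
E
```

```text
pos [0.4593 0.1243 0.2508] x [ 0.007  0.003 -1.   ] y [-0.0148  0.9999  0.0024] yawY 90.85 J [ 0.    0.51 -0.55  1.97  0.38  0.76  0.82] F [ 0.8  0.4 -3.2] w 0.181 t 17.17
shift [-1.4  11.78 12.62] turn [16.35  0.38 -0.2 ]
[[0.048 0.226 0.227 0.227 0.225]
 [0.047 0.262 0.261 0.263 0.26 ]
 [0.283 0.283 0.283 0.283 0.283]
 [0.282 0.284 0.284 0.284 0.284]
 [0.283 0.284 0.284 0.283 0.283]]
14553 0.2844700903318076 ((0.4529101848602295, 0.12331241369247437), (0.04173625633120537, 0.07773667573928833), 72.61124420166016)
```

View pics/wrist11.png

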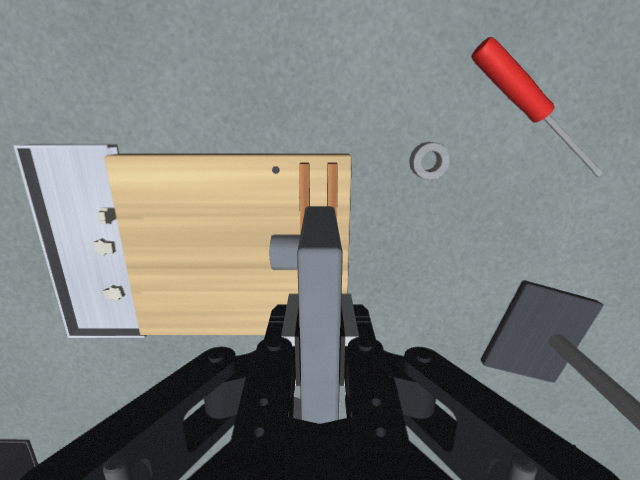

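View pics/side11.png

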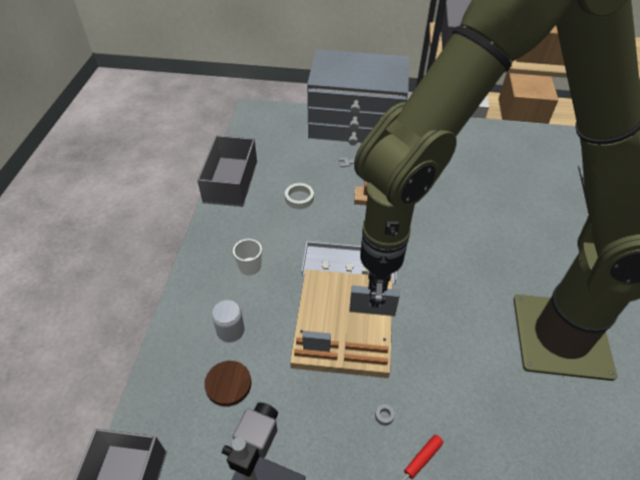

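Request:
{"fn": "apply_moves", "kwargs": {
  "series": "1 0 0 -0.3 0.8 0.9 0; 3 0 0 -0.6 2 2.2 0; 5 0 0 -0.9 3.5 3.7 0; 7.5 0 0 -1.2 5 5.3 0; 10 0 0 -1.4 6.5 7 0; 12 0 0 -1.4 8 8.6 0; 14 0 0 -1.4 9.5 10.2 0; 15.5 0 0 -1.4 10.8 11.6 0; 16.3 0 0 -1.4 11.5 12.3 0; 16.3 0 0 -1.4 11.8 12.6 0; 16.3 0 0 -1.4 11.8 12.6 0; 16.3 0 0 -1.4 11.8 12.6 0"
}}

```text
t: 18.27
ee_pos: [0.5807, 0.2423, 0.2595]
eef_rot: [0.094, 0.702, -0.096, 0.7]
wrist_force: [0.0, 0.1, -2.1]
width: 0.179
```

```bash
python3 - <<'E'
from st import *
go([.5836,.2439,.266],74.5); c=cam('wrist'); save(c,'wrist12');np.savez('/tmp/wrist12.npz',**c)
c=cam('side');save(c,'side12');np.savez('/tmp/side12.npz',**c)
c=cam('scene');save(c,'scene12');np.savez('/tmp/scene12.npz',**c)
E
```

```text
pos [0.5807 0.2423 0.2595] x [-0.003 -0.002 -1.   ] y [ 0.2657  0.9641 -0.0026] yawY 74.59 J [-0.23  0.69 -0.44  1.51  0.32  1.02  0.55] F [ 0.   0.1 -2.1] w 0.179 t 18.27
shift [-0.65  0.23  0.23] turn [ 0.09 -0.11  0.15]
```

View pics/wrist12.png

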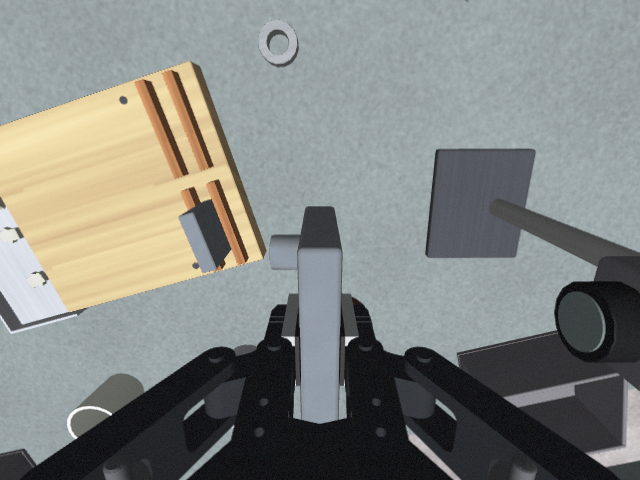

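View pics/side12.png

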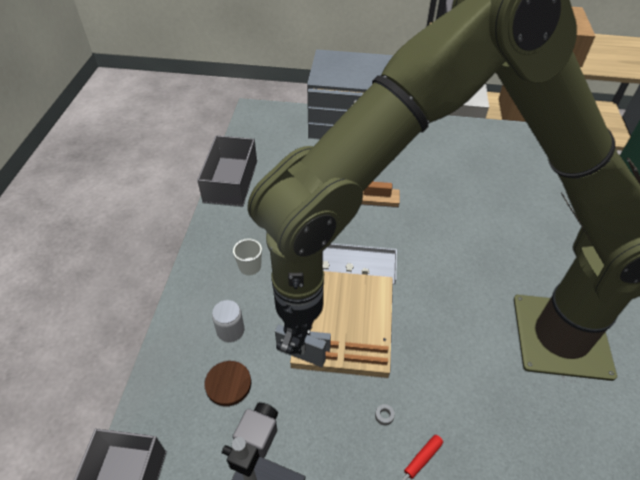

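View pics/scene12.png

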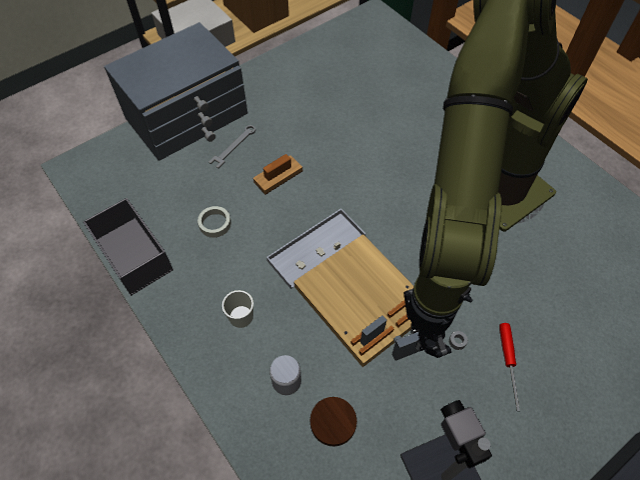

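```bash
cat > lens.py <<'E'
from h import *
c=dict(np.load('/tmp/wrist12.npz')); W=cloud(c); im=c['img']
cv2.imwrite('pics/lens12.png',cv2.resize(im[240:400,520:640,::-1],None,fx=5,fy=5,interpolation=cv2.INTER_CUBIC))
m=np.zeros((480,640),np.uint8); cv2.ellipse(m,(580,322),(21,28),0,0,360,1,-1)
g=W[m>0]; g=g[(g[:,2]>.2)&np.isfinite(g[:,0])]
n0=len(g)
for _ in range(5):
    A=np.c_[g[:,0],g[:,2],np.ones(len(g))]; co=np.linalg.lstsq(A,g[:,1],rcond=None)[0]; r=g[:,1]-A@co; g=g[abs(r)<max(.0012,2*np.median(abs(r)))]
print('plane yaw',np.degrees(np.arctan(co[0])),'tilt',np.degrees(np.arctan(co[1])),n0,len(g),g.mean(0))
# base plate edges
for z in (.012,.015):
    p=onz(c,[(437,150),(534,150),(515,257),(428,257)],z); e=[p[1]-p[0],p[2]-p[3],p[0]-p[3],p[1]-p[2]]
    print(z,[round(float(np.degrees(np.arctan2(q[1],q[0]))),2) for q in e],p[:,:2].round(4).tolist())
print(W[200,470],W[160,480])
E
python3 lens.py
```

```text
plane yaw -14.658121837779175 tilt 0.3762025438128654 1917 1864 [0.61588547 0.35976    0.26391423]
0.012 [74.63, 74.57, 165.86, 165.52] [[0.5563, 0.3844], [0.5851, 0.4892], [0.7091, 0.4571], [0.6804, 0.3532]]
0.015 [74.63, 74.57, 165.86, 165.52] [[0.5559, 0.3835], [0.5845, 0.4874], [0.7075, 0.4557], [0.6791, 0.3525]]
[0.62182394 0.4114805  0.01498638] [0.57923742 0.42783869 0.0158921 ]
```

View pics/lens12.png

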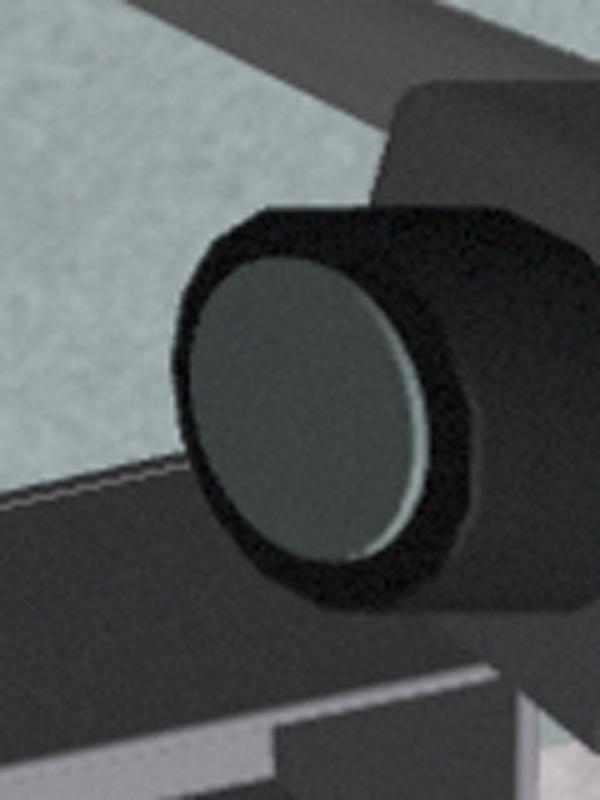

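```bash
cat > chk.py <<'E'
from st import *
s,M=st(); c=cam('wrist'); W=cloud(c); T=(W-s['ee_pos'])@M   # tool coords
m=(abs(T[...,1])<.012)&(abs(T[...,0]+.033)<.006); 
v,u=np.nonzero(m); Q=T[m]; k=(v<280)|True
r=cv2.minAreaRect(Q[:,1:].astype(np.float32)); print('top x(tool) med',np.median(Q[:,0]),'y range',np.percentile(Q[:,1],[.5,50,99.5]),'z range',Q[:,2].min(),Q[:,2].max(),r)
f=np.polyfit(Q[:,2],Q[:,0],1); print('slope top deg (tool)',np.degrees(np.arctan(f[0])))
n=Q[Q[:,2]<0]; 
# centreline yaw in tool frame
b=np.linspace(-.043,-.01,8); ce=[]
for a,d in zip(b[:-1],b[1:]):
    q=Q[(Q[:,2]>a)&(Q[:,2]<d)]; 
    if len(q)>20: ce.append([(a+d)/2,(np.percentile(q[:,1],2)+np.percentile(q[:,1],98))/2])
ce=np.array(ce); print('centre y',ce[:,1].round(4),'yaw in tool',np.degrees(np.polyfit(ce[:,0],ce[:,1],1)[0]))
zend=Q[:,2].min(); cen=np.array([np.median(Q[:,0])+.035,ce[:,1].mean(),zend+.045]); cw=s['ee_pos']+M@cen; print('plate centre tool',cen.round(4),'world',cw.round(4))
L=np.array([.616,.3597,.264])
for yaw in (-15.,):
    a=np.deg2rad(yaw); X=np.array([np.cos(a),np.sin(a),0]);Y=np.array([-np.sin(a),np.cos(a),0]); d=L-cw; print('lat',d@X,'dist',d@Y,'dz',d[2]); tgt=L-.12*Y; e=M.T@(tgt-cw)*100; print('shift',e.round(2),'turn',s and (M and 0) if False else round(np.degrees(np.arctan2(M[1,1],M[0,1]))-(90+yaw),2))
print('bracket z axis tilt: tool x',M[:,0].round(4))
E
python3 chk.py
```

```text
pos [0.5812 0.2421 0.2605] x [-0.001 -0.001 -1.   ] y [ 0.2666  0.9638 -0.0014] yawY 74.54 J [-0.23  0.69 -0.44  1.51  0.32  1.02  0.55] F [ 0.4  0.  -2.1] w 0.176 t 18.42
top x(tool) med -0.03302162014175835 y range [-0.01118438 -0.000158    0.01116556] z range -0.04501111093287966 0.03373061724050323 ((-0.0003689602017402649, -0.005740556865930557), (0.023907525464892387, 0.07880717515945435), 3.2286646366119385)
slope top deg (tool) -0.7449304682064892
centre y [-0.0001 -0.0001  0.0001  0.     -0.      0.      0.    ] yaw in tool 0.1320580749299646
plate centre tool [ 0.002 -0.    -0.   ] world [0.5812 0.2421 0.2586]
lat 0.00316406436475662 dist 0.1226422280627757 dz 0.0054491773860844694
shift [-0.55  0.27  0.31] turn -0.46
bracket z axis tilt: tool x [-9.0e-04 -1.2e-03 -1.0e+00]
```

Request:
{"fn": "apply_moves", "kwargs": {
  "series": "-0.2 0 0 -0.2 0.1 0.1 0; -0.5 0 0 -0.5 0.27 0.3 0; -0.5 0 0 -0.5 0.27 0.3 0; -0.5 0 0 -0.5 0.27 0.3 0; -0.5 0 0 -0.5 0.27 0.3 0; -0.5 0 0 -0.5 0.27 0.3 0"
}}

```text
t: 18.97
ee_pos: [0.5853, 0.2449, 0.2658]
eef_rot: [0.092, 0.701, -0.092, 0.701]
wrist_force: [-0.0, -0.6, -2.1]
width: 0.176
```

```bash
sed -i 's/^m=(abs.*/m=(abs(T[...,1])<.0085)\&(abs(T[...,0]+.033)<.004)\&(T[...,2]<-.008); /' chk.py; python3 chk.py; python3 - <<'E'
from st import *
s,M=st(); c=cam('wrist'); np.savez('/tmp/wrist12.npz',**c); W=cloud(c); save(c,'wrist13')
# end face of plate (-X end): points with tool x from -.03 to .03
T=(W-s['ee_pos'])@M
m=(abs(T[...,1])<.007)&(T[...,0]>-.030)&(T[...,0]<.03)&(abs(T[...,2]+.045)<.006); Q=T[m]; print(len(Q), 'end face slope deg',np.degrees(np.polyfit(Q[:,0],Q[:,2],1)[0]), np.polyfit(Q[:,0],Q[:,2],1)[1])
E
python3 lens.py
```

```text
pos [0.5853 0.2449 0.2658] x [-0. -0. -1.] y [ 2.578e-01  9.662e-01 -1.000e-04] yawY 75.06 J [-0.23  0.69 -0.44  1.48  0.32  1.04  0.56] F [-0.  -0.6 -2.1] w 0.176 t 18.97
top x(tool) med -0.03292639241883697 y range [-0.00799352 -0.00014573  0.00794941] z range -0.045130636600866234 -0.008009090169145559 ((8.88388603925705e-06, -0.0265705194324255), (0.037121258676052094, 0.016946520656347275), 89.9918212890625)
slope top deg (tool) -1.0669208648244175
centre y [-0.      0.0001 -0.0001  0.0002 -0.      0.      0.    ] yaw in tool 0.0012509572148224966
plate centre tool [ 0.0021  0.     -0.0001] world [0.5852 0.245  0.2637]
lat 7.72360522255035e-05 dist 0.1187879148307054 dz 0.0003220372692294693
shift [-0.03 -0.12  0.01] turn 0.06
bracket z axis tilt: tool x [-1.e-04 -1.e-04 -1.e+00]
pos [0.5853 0.2449 0.2657] x [-0. -0. -1.] y [ 2.579e-01  9.662e-01 -3.000e-04] yawY 75.06 J [-0.23  0.69 -0.44  1.48  0.32  1.04  0.56] F [-0.2 -0.7 -2.2] w 0.178 t 19.02
1232 end face slope deg -0.03983961454249691 -0.04450568605159186
plane yaw -14.464965556621548 tilt 6.572987942835375 1896 1597 [0.61648184 0.3601528  0.27330212]
0.012 [75.09, 74.99, 166.36, 166.05] [[0.5613, 0.3893], [0.5897, 0.4961], [0.7162, 0.4647], [0.6878, 0.3586]]
0.015 [75.09, 74.99, 166.36, 166.05] [[0.5608, 0.3883], [0.589, 0.4943], [0.7146, 0.4632], [0.6864, 0.3579]]
[0.62771576 0.41743746 0.01482446] [0.58458515 0.43442856 0.01402146]
```

```bash
python3 - <<'E'
from h import *
c=dict(np.load('/tmp/wrist12.npz')); im=c['img'].astype(int); W=cloud(c)
v,u=np.mgrid[0:480,0:640]
# glass: greyish, at z>.2, region right
m=(u>535)&(v>240)&(v<400)&(W[...,2]>.23)&(W[...,2]<.30)
P=W; g=P[m]
# RANSAC-like: front plane yaw fixed search; glass colour
gl=m&(im[...,1]>45)&(im[...,1]-im[...,0]>3)
nl,lab,st,ce=cv2.connectedComponentsWithStats(cv2.morphologyEx(gl.astype(np.uint8),cv2.MORPH_OPEN,np.ones((3,3)))); k=1+st[1:,4].argmax(); print(st[k],ce[k])
mm=(lab==k); q=W[mm]; print(q.mean(0).round(4),q.min(0).round(4),q.max(0).round(4),'mid',((q.min(0)+q.max(0))/2).round(4))
A=np.c_[q[:,0],q[:,2],np.ones(len(q))]; co=np.linalg.lstsq(A,q[:,1],rcond=None)[0]; r=q[:,1]-A@co; k2=abs(r)<.0025
co=np.linalg.lstsq(A[k2],q[k2,1],rcond=None)[0]; print('yaw',np.degrees(np.arctan(co[0])),np.degrees(np.arctan(co[1])),k2.mean(), np.std(r))
cn,_=cv2.findContours(mm.astype(np.uint8),cv2.RETR_EXTERNAL,cv2.CHAIN_APPROX_NONE); e=cv2.fitEllipse(max(cn,key=len)); print(e)
d=(rays(c,[e[0]])@c['Twc'][:3,:3].T)[0]; o=c['Twc'][:3,3]; n=np.array([co[0],-1,co[1]]); print('centre',o+d*(-(n@o+co[2])/(n@d)))
# cylinder side visible? box front? base plate centre-line direction via mask colour
zb=W[...,2]; b=(u>380)&(u<620)&(v>60)&(v<300)&(zb>.008)&(zb<.022)&(im.max(-1)<100)
b=cv2.morphologyEx(b.astype(np.uint8),cv2.MORPH_OPEN,np.ones((5,5)));cn,_=cv2.findContours(b,cv2.RETR_EXTERNAL,cv2.CHAIN_APPROX_NONE); C=max(cn,key=len).reshape(-1,2)
print(C.min(0),C.max(0)); p=onz(c,C,.015)[:,:2]; print('base rect',cv2.minAreaRect(p.astype(np.float32)))
E
```

```text
[ 544  281   44   58 1922] [565.4516129 309.6144641]
[0.6152 0.3598 0.2647] [0.602  0.3553 0.2489] [0.6302 0.3645 0.2779] mid [0.6161 0.3599 0.2634]
yaw -15.30049224484163 0.9064491948130592 1.0 0.0005081225644235616
((565.330078125, 309.4990539550781), (41.46779251098633, 58.44792938232422), 163.63084411621094)
centre [0.61511302 0.35983358 0.26494344]
[450 151] [463 181]
base rect ((0.5847206711769104, 0.4071747660636902), (0.014363491907715797, 0.03426971286535263), 79.46240997314453)
```

View pics/wrist13.png

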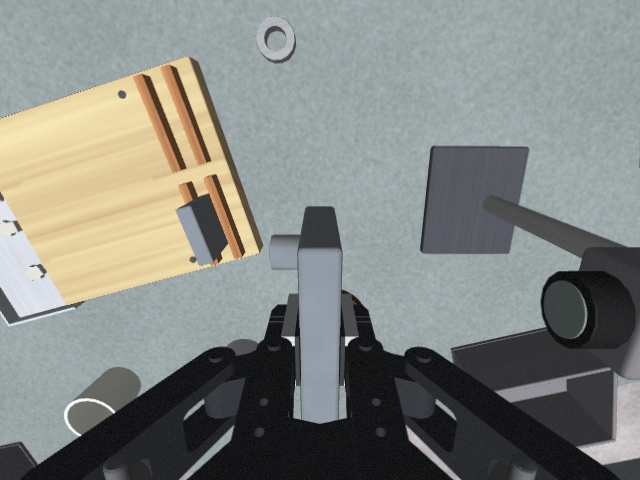

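Request:
{"fn": "apply_moves", "kwargs": {
  "series": "0.2 0 0 0 -0.12 -0.08 0; 0.2 0 0 0 -0.12 -0.08 0; 0.2 0 0 0 -0.12 -0.08 0; 0.2 0 0 0 -0.12 -0.08 0; 0.2 0 0 0 -0.12 -0.08 0; 0.2 0 0 0 -0.12 -0.08 0; 0.2 0 0 0 -0.12 -0.08 0; 0.2 0 0 0 -0.12 -0.08 0; 0.2 0 0 0 -0.12 -0.08 0; 0.2 0 0 0 -0.12 -0.08 0"
}}

```text
t: 19.9
ee_pos: [0.5843, 0.244, 0.2658]
eef_rot: [0.093, 0.701, -0.093, 0.701]
wrist_force: [0.4, -0.5, -2.1]
width: 0.179
```

```bash
sed -i 's/\[.616,.3597,.264\]/[.6155,.3598,.264]/;s/(-15.,)/(-15.15,)/' chk.py; python3 chk.py; python3 - <<'E'
from h import *
c=cam('side'); save(c,'side14'); c=cam('scene'); W=cloud(c); cv2.imwrite('pics/scene14.png',cv2.resize(c['img'][150:400,240:480,::-1],None,fx=2.4,fy=2.4)); print(abs(sensors.observe()['qd']).max())
E
```

```text
pos [0.5843 0.244  0.2658] x [ 0.  0. -1.] y [0.2612 0.9653 0.    ] yawY 74.86 J [-0.23  0.69 -0.44  1.49  0.32  1.04  0.56] F [ 0.4 -0.5 -2.1] w 0.179 t 19.9
top x(tool) med -0.03291618096766029 y range [-0.00800103 -0.00014755  0.00796393] z range -0.04509195886387706 -0.00800001496227584 ((1.2213364243507385e-05, -0.02654717117547989), (0.016967488452792168, 0.03708534687757492), 0.04092368856072426)
slope top deg (tool) -1.0843650114749013
centre y [-0.      0.0002 -0.0001  0.0002 -0.0001  0.     -0.    ] yaw in tool -0.2041209514484832
plate centre tool [ 0.0021  0.     -0.0001] world [0.5843 0.244  0.2637]
lat -8.99297338892667e-05 dist 0.11990258082704117 dz 0.0002929738424916617
shift [-0.03 -0.01 -0.01] turn 0.01
bracket z axis tilt: tool x [ 0.  0. -1.]
0.0012138660063973313
```

View pics/scene14.png

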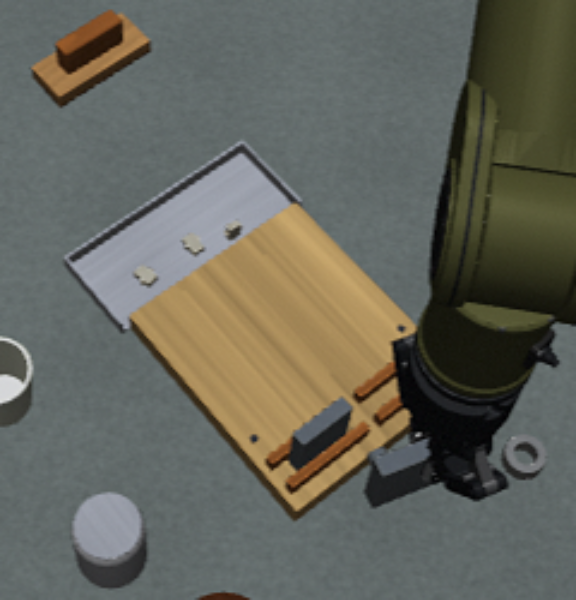

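```bash
python3 -c "
from cell import job; print(job.sign_off())"
```

```text
the job is handed in; nothing more can be done
None
```

The job is done and handed in at about 20 s of the 61 s limit.

- **Chips:** One stroke of the sanding block pushed all three chips over the board's -y edge into the tray, with only the block touching them. The pictures show all three inside the tray. The smallest-x one leans against the board's side instead of lying flat.
- **Block:** I set it back flat on the bench about 2 mm from where it started and let go. Its base top measured 20 mm above the bench, so it sits flat.
- **Bracket:** I lifted it straight out of its slot and am holding it upright and still in front of the lens. The last check put the plate's centre 119.9 mm from the lens, within 0.1 mm sideways and 0.3 mm in height of the lens axis. Its yaw is within about 0.2° of my lens direction.
- **Everything else:** The blank is still in its slot, and I saw nothing else moved.

Some measurements disagreed:

- **Lens direction:** My readings ranged from -13.8° to -16.4°, and I used -15.15°. The face could therefore be up to about 1° off square.
- **Lens centre:** Repeated readings scatter by 1 to 2 mm, so the figures above are only as good as that.
- **Upright check:** A fit to the plate's top edge suggested a 1° tilt, but its end face showed 0.04°. I took the top-edge reading as a depth error.

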